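# Lock the adjuster: hold the barrel with its key and tighten the knurled ring

## Robot

A 7-joint arm with a two-finger parallel gripper is mounted at the origin on a cart in front of the work surface, level with it; the furniture and walls round the work are solid. World frame = base frame: x ahead of the robot, y to its left, z up, the work surface at z = 0. Lengths are in m, angles in rad, forces in N, time in s.
With the tool pointing down it reaches from about 0.425 to 0.95 m from the base axis. Payload 4.7 kg.
Tool frame: the origin (TCP) lies at the very end of the fingers, on their centre line; the grasp point (between the pads) lies 19 mm behind it; y points along the fingers, z is the direction in which the jaws open and shut, and the axes are right-handed (so a half turn about y gives the same grasp; the last joint's range is limited). The gripper opens to 87 mm and grips with 3 to 60 N. Pads are 19 mm wide; open, the fingers measure 117 mm over their backs; the gripper's body (75 mm by 190 mm) begins 51 mm behind the grasp point.
Start: joints at [-1.268, 0.469, -0.049, 1.532, 0.024, 1.141, -0.082], TCP at [0.22, 0.638, 0.223] pointing down, gripper open.
Joint ranges: [-2.59, 2.59], [-0.33, 1.99], [-1.39, 1.29], [0.1, 2.45], [-1.04, 4.18], [0.21, 1.99], [-2.66, 2.66]. Speed limits (rad/s): [2.57, 2.57, 3.14, 3.14, 3.14, 3.14, 3.14].

## Interface

Orientations are given as a unit quaternion [x, y, z, w].
In Python, from bench import ctrl, viewer, order gives the robot as it stands.
- The arm moves only by the tool drive_tool, never from a script. Its argument "motion" is a list of rows, each an object with "rot": the turn, a rotation vector about the tool's x, y, z in rad, a list of three; "slide": the shift along the tool's x, y, z in cm, a list of three; "jaw": the gripper command: -1 is fully open, 1 is shut, values between are in proportion. A call has exactly 8 rows; each row is the pose to reach, as a shift and turn from the pose commanded when the call began, along the tool's axes at that moment; what a row does not reach only later rows make up. A row lasts 1/12 s, in which the tool goes at most 41.7 mm and 7.16 degrees, less where a joint would pass 70% of its speed; a pose out of reach is approached as far as the arm can. A call with a gripper value outside its range is refused whole. The fingers move at their own pace and stop on an object; "newtons" is the grip in N (left out, the last holds). Time passes only in rows, so rows that repeat a pose let the fingers close, or fill a call up. It gives the time, the measured TCP pose, the force and the opening at its end, in the units of the state.
- ctrl.state(): the state, without advancing time (a new reading comes with each control period).
- viewer.camera(name): name is "side" or "top"; returns a dict with "img" (420x560x3 uint8, red, green, blue), "range_z" (420x560 float32, m along the optical axis (not along the pixel's ray), 0 where there is no reading), "fx", "fy", "cx", "cy" (pixels), "R" (3x3) and "t" (3): a world point X has camera coordinates R X + t. Camera axes: x right, y down, z forward; pixel columns grow to the right and rows downward; lengths in m; the calibration is good to about 2 mm. A picture is of the moment at which its call begins.
- order.hand_in(): hands the job in, once; it reports no verdict.
The state is a dict: "clock": time; "joint_positions": joint angles; "joint_velocities": joint speeds; "joint_efforts": joint torques, N m; "position": TCP position; "tool_rot": TCP orientation; "ft_force": force on the tool from outside, world axes, zero at the start; "ft_torque": the same for the moment, N m; "finger_gap": finger opening in m.
Only numpy, scipy, OpenCV 4.12 (cv2) and the standard library are available. Lean on these libraries where they do the work, as an engineer would, in place of code of your own. Each camera call takes 0.05 s, during which the arm holds its last target.

## Task

Drop the blue-gripped holding key squarely onto the barrel's square head, fully down on the shoulder with its tail lying on the ledge just beside the red stop pin; then grip the brass knurled lock ring underneath it and turn it clockwise (seen from above) until it is tight against the housing, to about 0.7 N m and never beyond 1.1 N m, while key and pin hold the barrel at its setting. Let go of the ring and leave it tight, leave the key seated on the barrel, and leave the other things on the table where they stand.

Things in the scene. Friction and masses are not known exactly. Their poses are not given: they have to be found in the camera images.
- stand: The adjuster stand, fixed to the table (its place and yaw vary). Aluminium base 170 x 96 x 12 mm; origin on the table top under the barrel's upright axis. Its -x axis points to an aluminium ledge (24 mm along x, 56 mm wide, centre at x = -97 mm, y = +8 mm, top at z = 74 mm) that carries the red stop pin. A black housing stands on the axis: radius 37 mm up to z = 28 mm, then a neck of radius 23 mm from z = 33 mm to 51.5 mm; above it sit the lock ring and the barrel head.
- stop_pin: Red upright pin, diameter 12 mm, on the ledge, fixed to the stand at x = -97 mm, y = +14 mm from the barrel axis; origin at its foot (74 mm above the table), top at 96 mm. Thread friction drags the barrel along with the ring: the seated key's tail then meets this pin, after 10 degrees of barrel turn at most, and holds it. Without the key the barrel turns along and nothing tightens.
- barrel_head (a point): Centre of the top of the barrel's round shoulder (radius 20 mm, 74 mm above the table), on the barrel axis, where the square head begins: steel, 20 x 20 mm, 9.5 mm tall plus a tapered top 3 mm tall and 17.8 mm wide. Frame: z up, turned with the barrel; its sides are along the square. A key seated correctly has its hole's frame equal to this one, its bar toward -x.
- barrel_index (a point): White index mark on the rim of the barrel shoulder, 20 mm from the axis on the barrel's -x side; shows the setting, which must not shift more than about 14 degrees (5 mm here).
- barrel (a joint): Turning of the barrel in the housing, rad, clockwise from above positive; 0 = square head in line with the stand. It turns without limit against about 0.08 N m of friction.
- ring_centre (a point): Centre of the brass knurled lock ring, on the barrel axis, half-way up the ring (60 mm above the table). Ring: diameter 56 mm, 15 mm tall, free all round; the neck below it is 46 mm in diameter. Above it come the shoulder and, once fitted, the key's head (34 x 34 mm, from 74 to 84 mm above the table) and the key's grip, whose top is then 95 mm above the table.
- lock_ring (a joint): Turning of the lock ring on the barrel thread, rad, clockwise from above positive = tightening. The thread runs at about 0.3 N m and starts 0.5 to 1.0 rad short of the housing. Where it meets the housing is not given, it must be felt: there the torque climbs steeply, within a few hundredths of a radian. It stays when let go.
- key_hole (a point): Centre of the underside of the holding key's head (34 x 34 x 10 mm, dark steel), in its through hole, 21.1 x 21.1 mm, with 1.2 mm chamfers. The key lies loose on the table, 0.12 kg. Frame: z up, the key's bar runs along -x, 12 mm wide and 10 mm thick, its tail ending 108 mm from the hole centre.
- key_grip (a point): Centre of the holding key's raised grip, half-way up: the blue block with dark ribs on the bar, 36 mm long (along the key's x), 12 mm wide (y), its top 21 mm above the key's underside; it is 64 mm from the hole centre along the key's -x and 10.5 mm above the underside. Pinch it across its 12 mm width.
- holding_key: The whole holding key; same frame as point key_hole (origin at the centre of the hole, on the underside).
- objective_canister: Bystander: clear canister with black lid, 51 mm wide, 71 mm tall; origin under its centre.
- filter_cube: Bystander: black filter cube, 40 mm; origin under its centre.
- immersion_oil: Bystander: amber dropper bottle, 30 mm wide, 86 mm tall; origin under its centre.
- objective_60x: Bystander: white and silver objective lens standing on its black cap, 34 mm wide, 60 mm tall; origin under its centre.
- dust_cap: Bystander: flat black cap, 41 mm wide, 13 mm tall; origin under its centre.

How it is judged:
On the way, in this order (a step that is already met when the one before it is completed fails the run):
1. the key is seated on the barrel's square head, fully down (horizontal distance between key_hole and barrel_head below 0.003 m and z of key_hole in the frame of barrel_head below 0.002 m and angle between key_hole's own z axis and vertical below 0.06 rad), for 0.2 s.
2. the ring is tightened: the key's tail is borne on the stop pin with at least 4 N (about 0.5 N m on the ring) while the ring is tight on the housing (all of step 1 and contact force between holding_key and stop_pin above 4 N and value of joint lock_ring above 1.35 rad), for 0.1 s.
At the end, for the whole second after the job is handed in: The lock ring is still tight on the housing, the barrel's index is within 5 mm (14 degrees) of where it started, and the key rests on the barrel's square head: hole centre within 3 mm of the axis, underside within 2 mm of the shoulder, tilted less than 0.06 rad, and still (all of step 1 and value of joint lock_ring above 1.34 rad and distance of barrel_index from where it was at the start of the episode below 0.005 m and linear speed of holding_key below 0.02 m/s); the robot touches nothing.
It fails at once if the barrel is turned away from its setting by more than 14 degrees (distance of barrel_index from where it was at the start of the episode above 0.005 m).
It fails at once if over-tightened or forced: the key presses on the stop pin with more than 14 N (about 1.4 N m on the ring) (contact force between holding_key and stop_pin above 14 N).
It fails at once if a bystander is moved by more than 25 mm (distance of any of objective_canister, filter_cube, immersion_oil, objective_60x, dust_cap from where it was at the start of the episode above 0.025 m).
It also fails if it takes over 67 s, if anything falls off the work surface, if the arm or the gripper's body presses on something with over 40 N, if the wrist force passes 120 N, or if a joint passes its speed limit or range.

## Working session

There is one attempt and no reset: what is moved stays moved. The work goes in short steps, Python scripts to look and compute and a tool call to move; the robot and the scene stay as the last step left them, time stands still between calls to the robot, and variables do not carry over. Pictures are saved under pics/ and viewed, and the job is handed in when it is done.

Besides the shell and the picture viewer there is one more tool, called after "Call:" as a command line: name --argument value ..., lists and objects as JSON in quotes. drive_tool: Moves the arm, as the interface text tells. Its arguments: {"type":"object","properties":{"motion":{"type":"array"},"newtons":{"type":"number"}},"required":["motion"]}

```bash
ls; mkdir -p pics; python3 - <<'E'
from bench import ctrl, viewer, order
import cv2,numpy as np
s=ctrl.state()
for k,v in s.items(): print(k,np.round(v,4))
for n in("side","top"):
    c=viewer.camera(n); cv2.imwrite(f"pics/{n}0.png",c["img"][:,:,::-1])
    np.savez(f"{n}0.npz",**c)
    print(n,c["fx"],c["fy"],c["cx"],c["cy"],c["R"],c["t"], -c["R"].T@c["t"])
E
```

```text
pics
clock 0.0
joint_positions [-1.2679  0.4695 -0.0486  1.5337  0.0241  1.141  -0.0823]
joint_velocities [-0.0014 -0.001  -0.0004 -0.0001 -0.0004 -0.0014 -0.0001]
joint_efforts [-2.00000e-04 -5.07965e+01 -8.10000e-02 -2.36165e+01 -6.13000e-02
  3.76000e-02  2.00000e-04]
position [0.2197 0.6376 0.2215]
tool_rot [ 0.6981 -0.1169  0.1167 -0.6967]
ft_force [ 0.5147 -0.0217  0.1868]
ft_torque [-0.0316  0.0049 -0.0096]
finger_gap 0.087
side 522.935894703621 522.935894703621 275.90034542563825 209.78970187248922 [[-0.87388986 -0.48595521 -0.01280853]
 [-0.2490192   0.4701274  -0.84674061]
 [ 0.41749965 -0.73676846 -0.53185175]] [0.40538334 0.20260282 1.57797403] [-0.25409122  1.2643505   1.01599264]
top 428.79005669448486 428.79005669448486 279.5779814502942 215.29357356378748 [[-1.88926886e-02 -9.99812997e-01 -4.12768578e-03]
 [-9.86394553e-01  1.93131296e-02 -1.63256820e-01]
 [ 1.63306009e-01  9.87166508e-04 -9.86574971e-01]] [-0.05172056  0.48818324  1.1602879 ] [ 0.29108216 -0.06228464  1.22419675]
```

View pics/side0.png

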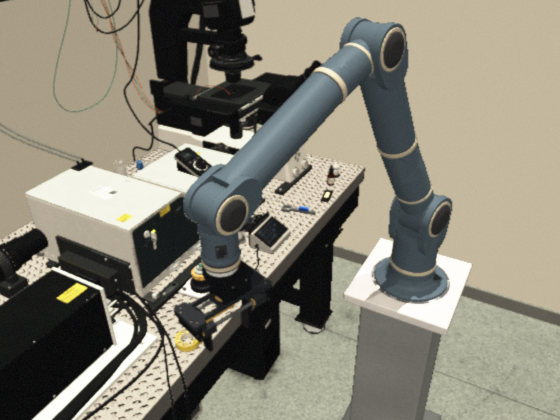

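View pics/top0.png

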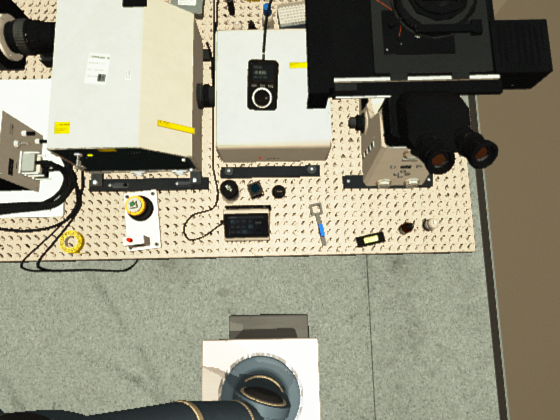

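```bash
python3 - <<'E'
import cv2,numpy as np
im=cv2.imread("pics/top0.png")
a=cv2.resize(im[180:260,105:175],None,fx=7,fy=7,interpolation=cv2.INTER_CUBIC)
b=cv2.resize(im[180:260,290:350],None,fx=7,fy=7,interpolation=cv2.INTER_CUBIC)
print(a.shape,b.shape)
b=b[:,:300]
cv2.imwrite("pics/zoom0.png",np.hstack([a,b]))
E
```

```text
(560, 490, 3) (560, 420, 3)
```

View pics/zoom0.png

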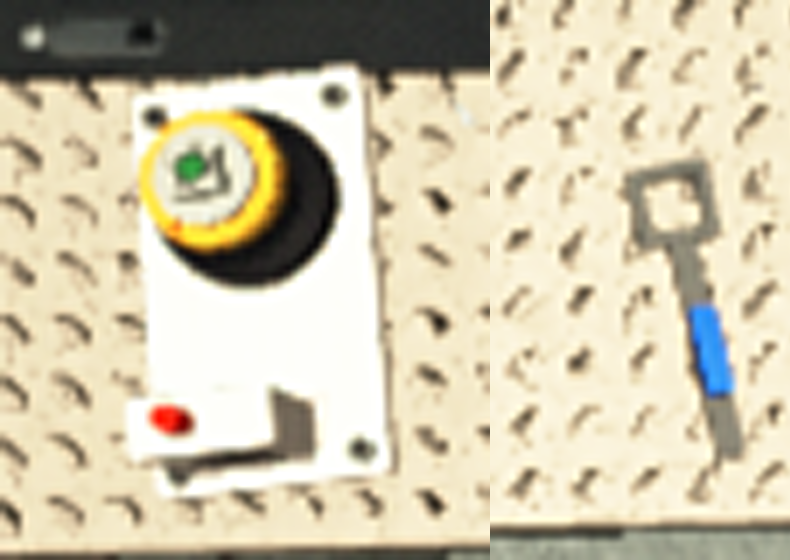

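```bash
cat > h.py <<'E'
import numpy as np,cv2
from scipy.spatial.transform import Rotation as Ro
def load(n):
    return dict(np.load(n))
def ray(c,u,v,z):
    d=np.array([(u-c["cx"])/c["fx"],(v-c["cy"])/c["fy"],1.0])
    R,t=c["R"],c["t"]; o=-R.T@t; d=R.T@d
    return o+d*(z-o[2])/d[2]
def proj(c,X):
    p=c["R"]@np.asarray(X)+c["t"]; return np.array([c["fx"]*p[0]/p[2]+c["cx"],c["fy"]*p[1]/p[2]+c["cy"]])
def cloud(c):
    h,w=c["range_z"].shape; v,u=np.mgrid[:h,:w]; z=c["range_z"]
    p=np.stack([(u-c["cx"])/c["fx"]*z,(v-c["cy"])/c["fy"]*z,z],-1)
    return (p-c["t"])@c["R"]
E
cat > m1.py <<'E'
from h import *
c=load("top0.npz"); im=c["img"].astype(int); r,g,b=im[...,0],im[...,1],im[...,2]
P=cloud(c)
def blob(m,box):
    mm=np.zeros(m.shape,bool); v0,v1,u0,u1=box; mm[v0:v1,u0:u1]=m[v0:v1,u0:u1]
    v,u=np.nonzero(mm); return u,v
u,v=blob((b>150)&(r<110),(180,260,290,350)); print("blue",len(u),u.mean(),v.mean(),ray(c,u.mean(),v.mean(),.021), P[v,u].mean(0))
u,v=blob((r>150)&(g<90)&(b<90),(225,250,115,150)); print("red",len(u),u.mean(),v.mean(),ray(c,u.mean(),v.mean(),.096),P[v,u])
u,v=blob((r>170)&(b<110)&(g>120),(190,220,120,150)); print("yel",len(u),u.mean(),v.mean(),ray(c,u.mean(),v.mean(),.0675))
pts=np.stack([u,v],1).astype(np.float32); print(cv2.minEnclosingCircle(pts), cv2.fitEllipse(cv2.convexHull(pts)))
# heights
for (a,bb) in ((( 185,250),(120,160)),((200,250),(305,335))):
    print(np.round(P[a[0]:a[1]:1,bb[0]:bb[1],2][::2]*1000).astype(int).tolist()[0:3])
E
python3 m1.py
```

```text
blue 45 320.97777777777776 229.53333333333333 [ 0.44715003 -0.17734747  0.021     ] [ 0.44734781 -0.17747961  0.01959016]
red 11 128.54545454545453 239.36363636363637 [0.42110464 0.33965904 0.096     ] [[0.42534022 0.34299126 0.0911187 ]
 [0.42475804 0.33873686 0.09559879]
 [0.42244714 0.34470852 0.09345352]
 [0.42221574 0.3414982  0.09500359]
 [0.42231141 0.33929565 0.09373738]
 [0.42232226 0.3368296  0.09320118]
 [0.41953222 0.34381639 0.09564207]
 [0.41954323 0.34136211 0.09509492]
 [0.41929356 0.33809142 0.09683947]
 [0.41949978 0.33624327 0.09457523]
 [0.41731857 0.3401594  0.09072728]]
yel 130 136.53076923076924 206.1769230769231 [0.51562954 0.33138539 0.0675    ]
((134.8972625732422, 205.40411376953125), 10.26020336151123) ((134.544921875, 205.10610961914062), (19.000337600708008, 20.374032974243164), 42.90146255493164)
[[19, 17, 21, 21, 19, 22, 18, 19, 19, 15, 19, 19, 20, 19, 13, 15, 18, 19, 18, 14, 16, 20, 16, 13, 20, 18, 18, 20, 18, 16, 15, 13, 17, 19, 20, 14, 20, 12, 15, 17], [17, 21, 14, 22, 18, 18, 18, 20, 21, 18, 18, 16, 17, 15, 18, 16, 17, 18, 16, 18, 20, 15, 17, 18, 15, 16, 15, 20, 20, 14, 15, 19, 19, 18, 20, 15, 13, 13, 18, 17], [20, 14, 20, 17, 13, 18, 18, 22, 18, 13, 21, 16, 16, 16, 17, 13, 22, 17, 21, 15, 15, 11, 20, 19, 16, 14, 17, 18, 15, 18, 15, 15, 20, 12, 18, 13, 17, 15, 16, 16]]
[[-1, -2, -2, -5, -1, 1, -2, -2, 1, -2, 3, 0, 1, -2, 4, -1, 1, -4, 0, -1, 0, -1, -5, -1, -1, -1, -9, -2, -3, 0], [0, -3, 5, 4, -2, -3, 2, -3, 2, 0, 1, -2, 0, 0, 12, 7, 1, -6, -2, -3, -1, 0, -4, -3, -5, -4, -1, -2, 1, 0], [-6, -2, 1, -1, 0, 12, 3, 8, 11, 9, 6, 9, 8, 9, 10, 11, 0, -5, -1, -2, 0, -3, -2, 1, 0, 2, -2, -1, 0, -5]]
```

```bash
cat > m2.py <<'E'
from h import *
c=load("top0.npz"); s=load("side0.npz"); 
q=[0.6981,-0.1169,0.1167,-0.6967]; M=Ro.from_quat(q).as_matrix(); print("tool axes cols\n",M.round(3))
im=c["img"].astype(int); sat=im.max(2)-im.min(2); val=im.max(2)
box=np.zeros(val.shape,bool); box[198:250,305:332]=1
dark=box&(val<150)
P=cloud(c)
m=box&(P[...,2]>0.0045)&(P[...,2]<.03)
m=cv2.morphologyEx(m.astype(np.uint8),cv2.MORPH_OPEN,np.ones((2,2)))
n,l,st,ce=cv2.connectedComponentsWithStats(m); k=1+st[1:,4].argmax(); v,u=np.nonzero(l==k); print(st[k])
W=np.array([ray(c,a,b,.010)[:2] for a,b in zip(u,v)])
rect=cv2.minAreaRect((W*1000).astype(np.float32)); print(rect)
import numpy as np
print('\n'.join(''.join('%4d'%x for x in row) for row in val[198:250,308:332]))
E
python3 m2.py
python3 - <<'E'
import cv2
im=cv2.imread("pics/side0.png")
cv2.imwrite("pics/sz.png",cv2.resize(im[180:240,265:345],None,fx=8,fy=8,interpolation=cv2.INTER_CUBIC))
E
```

```text
tool axes cols
 [[ 0.945 -0.001  0.326]
 [-0.326 -0.002  0.945]
 [ 0.    -1.    -0.002]]
[312 203  15  44 213]
((462.6898193359375, -172.08570861816406), (124.99635314941406, 32.86225891113281), 3.600863218307495)
 232 153 159 247 252 249 229 239 245 182 185 248 251 249 247 248 248 187 197 230 245 247 246 246
 245 183 185 225 248 249 236 246 247 190 235 247 248 248 247 248 248 162 231 239 245 246 246 245
 245 229 236 243 247 249 249 250 249 227 246 243 246 248 248 248 248 209 239 245 246 246 246 247
 248 248 228 240 248 249 250 251 251 249 247 215 235 247 244 248 249 245 241 247 247 247 247 247
 246 250 249 250 251 248 247 247 244 236 216 202 211 244 235 247 247 244 247 248 250 243 249 248
 244 247 248 246 247 222 210 187 159 148 144 141 153 220 250 249 245 240 247 243 245 203 247 250
 250 220 206 170 156 146 139 132 127 117 114 110 142 204 250 249 247 248 244 180 223 209 247 249
 250 159 142 135 128 126 136 158 161 132 101  97 140 195 248 246 247 249 211 146 235 225 245 246
 243 164 140 132 179 184 225 248 251 204 177 103 135 165 247 248 248 248 175 141 195 247 248 247
 198 147 140 
[... 3457 characters left out ...]
8 200 231 249 250 250
 250 250 250 249 250 249 248 248 249 250 249 246 252 241 157 142 143 144 200 245 247 250 249 250
 250 249 250 250 251 251 250 249 249 250 251 251 253 255 145 140 133 142 215 245 250 250 250 249
 248 248 249 251 252 252 249 249 248 249 248 250 252 250 147 184 167 179 230 249 251 252 246 242
 243 247 251 253 246 242 231 246 244 245 244 248 240 209 150 246 249 247 247 250 251 243 171 165
 247 250 251 245 146 131 226 249 250 249 250 245 164 197 207 251 250 250 250 251 241 155 154 222
 249 251 244 177 153 211 249 248 250 250 250 214 162 246 237 249 248 248 250 249 188 189 241 252
 250 250 212 192 218 250 252 250 250 251 244 178 194 245 250 249 248 248 249 242 217 244 251 251
```

View pics/sz.png

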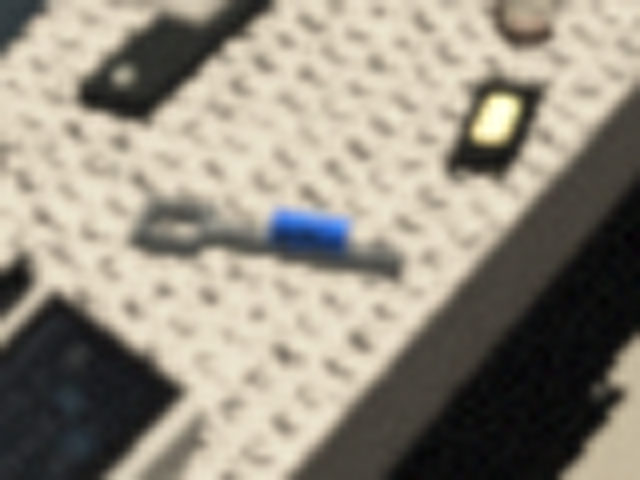

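```bash
cat > m3.py <<'E'
from h import *
c=load("top0.npz")
im=c["img"]; hsv=cv2.cvtColor(im,cv2.COLOR_RGB2HSV)
blue=cv2.inRange(hsv,(95,130,80),(125,255,255))
print(hsv[206:216:3,309:322].tolist()[0][:4])
grey=cv2.inRange(hsv,(0,0,60),(179,70,175))
key=((blue>0)|(grey>0)).astype(np.uint8); box=np.zeros_like(key); box[199:250,305:332]=1; key&=box
n,l,st,ce=cv2.connectedComponentsWithStats(key,connectivity=4); k=1+st[1:,4].argmax(); key=(l==k).astype(np.uint8); print(st[k])
cs,h=cv2.findContours(key,cv2.RETR_CCOMP,cv2.CHAIN_APPROX_NONE)
for q,hh in zip(cs,h[0]): 
    if len(q)>8: 
        a=cv2.moments(q); print(len(q),hh, cv2.contourArea(q), a["m10"]/max(a["m00"],1),a["m01"]/max(a["m00"],1))
cv2.imwrite("pics/key.png",cv2.resize(key*255,None,fx=1,fy=1)[195:255,300:340].repeat(8,0).repeat(8,1))
v,u=np.nonzero(key); W=np.array([ray(c,a,b,.010)[:2] for a,b in zip(u,v)])*1000
v2,u2=np.nonzero(blue&(box*255)); B=np.array([ray(c,a,b,.021)[:2] for a,b in zip(u2,v2)])*1000
print("blue",B.mean(0), cv2.minAreaRect(B.astype(np.float32)))
bar=W[(W[:,0]<470)]
d=np.polyfit(bar[:,0],bar[:,1],1); print("bar dir",np.degrees(np.arctan(d[0])))
ang=np.arctan(d[0]); 
for e in np.radians([-2,0,2]):
  x=np.array([np.cos(ang+e),np.sin(ang+e)]); y=np.array([-x[1],x[0]])
  s=W@x; t=W@y; print(np.degrees(ang+e),"len",s.max()-s.min(), "head w",np.ptp(t), "tail s",s.min(),"head end",s.max(), "blue s,t",B.mean(0)@x,B.mean(0)@y,"headmid t",np.median(t[s>s.max()-30]), (t.max()+t.min())/2)
E
python3 m3.py
```

```text
[[20, 65, 164], [27, 40, 140], [23, 43, 132], [20, 66, 179]]
[309 203  17  43 218]
102 [-1 -1  1 -1] 217.0 317.7242703533026 218.17511520737327
27 [-1  1 -1  0] 61.5 315.40921409214087 208.92140921409214
blue [ 446.3148484  -177.49930938] ((446.48492431640625, -177.2319793701172), (34.47018051147461, 10.994333267211914), 11.94576644897461)
bar dir 9.23311521275057
7.233115212750571 len 123.10585786850885 head w 35.58753209578728 tail s 377.6433931938859 head end 500.74925106239476 blue s,t 420.41477913307904 -232.28078315059872 headmid t -228.07337852013592 -227.17216663996965
9.23311521275057 len 123.14364306213099 head w 35.09254440201997 tail s 369.2171481470835 head end 492.3607912092145 blue s,t 412.0521913832397 -246.8115481715577 headmid t -244.99126167648046 -243.87025176939778
11.23311521275057 len 123.2564031077855 head w 35.05496794752034 tail s 360.3410688788056 head end 483.5974719865911 blue s,t 403.18758150997417 -261.04161133947406 headmid t -260.76733413638635 -260.5213016118921
```

View pics/key.png

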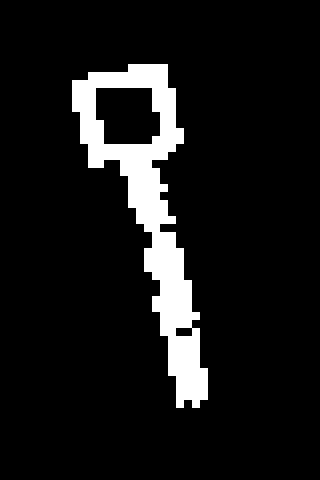

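```bash
cat > m4.py <<'E'
from h import *
c=load("top0.npz"); s=load("side0.npz")
H=ray(c,315.4,208.9,.008); B=ray(c,320.95,229.5,.021)
# tail end centre from zoom & bar near
print(H,B,np.linalg.norm((H-B)[:2]),np.degrees(np.arctan2(*(H-B)[[1,0]])))
hs=cv2.cvtColor(s["img"],cv2.COLOR_RGB2HSV); b=cv2.inRange(hs,(95,130,80),(125,255,255)); b[:200]=0;b[230:]=0;b[:,:290]=0;b[:,320:]=0
v,u=np.nonzero(b); print(len(u),u.mean(),v.mean(),ray(s,u.mean(),v.mean(),.016))
# side-view: hole centre ~ zoom (178,225)/8 + (265,180); tail tip ~ (398,265)
print("hole side",ray(s,265+178/8-.5,180+226/8-.5,.008),"tail",ray(s,265+396/8-.5,180+264/8-.5,.005))
t=ray(c,324.2,245,.01); print("tail top",t)
for yaw in (9,11,13):
  a=np.radians(yaw); x=np.array([np.cos(a),np.sin(a)]); print(yaw, B[:2]+.064*x, B[:2]-.044*x, proj(c,[*(B[:2]+.064*x),.008]),proj(c,[*(B[:2]-.044*x),.01]))
E
python3 m4.py
```

```text
[ 0.50904405 -0.16460637  0.008     ] [ 0.44724652 -0.17727226  0.021     ] 0.06308216943166635 11.58281457170856
29 303.0344827586207 208.6551724137931 [ 0.4482024  -0.17342568  0.016     ]
hole side [ 0.50901076 -0.16274373  0.008     ] tail [ 0.40940987 -0.18434102  0.005     ]
tail top [ 0.40419655 -0.1860016   0.01      ]
9 [ 0.51045857 -0.16726046] [ 0.40378823 -0.18415538] [316.30498772 208.3991878 ] [323.55429914 245.15615835]
11 [ 0.51007066 -0.16506049] [ 0.40405492 -0.18566786] [315.54599398 208.54638571] [324.08413989 245.05208223]
13 [ 0.5096062 -0.1628754] [ 0.40437424 -0.18717011] [314.79294642 208.71963547] [324.60966953 244.9295739 ]
```

Call:
drive_tool --motion '[{"rot":[0,-0.1,0],"slide":[3.5,0,-2.4],"jaw":0},{"rot":[0,-0.2,0],"slide":[7,0,-4.7],"jaw":0},{"rot":[0,-0.3,0],"slide":[10.5,0,-7.1],"jaw":0},{"rot":[0,-0.4,0],"slide":[14,0,-9.4],"jaw":0},{"rot":[0,-0.5,0],"slide":[17.5,0,-11.8],"jaw":0},{"rot":[0,-0.532,0],"slide":[21,0,-14.1],"jaw":0},{"rot":[0,-0.532,0],"slide":[24.5,0,-16.5],"jaw":0},{"rot":[0,-0.532,0],"slide":[27.6,0,-18.8],"jaw":0}]' --newtons 20

```text
clock: 0.77
position: [0.4201, 0.3691, 0.2223]
tool_rot: [0.704, 0.071, -0.071, -0.704]
ft_force: [1.1, -0.2, 0.4]
finger_gap: 0.0459
```

Call:
drive_tool --motion '[{"rot":[0,0,0],"slide":[-0.6,0.5,-4.1],"jaw":0},{"rot":[0,0,0],"slide":[-1.2,1,-8.2],"jaw":0},{"rot":[0,0,0],"slide":[-1.8,1.5,-12.2],"jaw":0},{"rot":[0,0,0],"slide":[-2.4,2,-16.2],"jaw":0},{"rot":[0,0,0],"slide":[-3,2.5,-20.2],"jaw":0},{"rot":[0,0,0],"slide":[-3.6,3,-24.2],"jaw":0},{"rot":[0,0,0],"slide":[-4.2,3.5,-28.2],"jaw":0},{"rot":[0,0,0],"slide":[-4.8,4,-32.2],"jaw":0}]'

```text
clock: 1.43
position: [0.4356, 0.044, 0.1823]
tool_rot: [-0.703, -0.071, 0.071, 0.704]
ft_force: [0.9, -0.3, 1.0]
finger_gap: 0.0436
```

```bash
cat > snap.py <<'E'
import sys
from bench import ctrl, viewer
from h import *
tag=sys.argv[1]
s=ctrl.state(); print(np.round(s["clock"],3),np.round(s["position"],4),np.round(s["tool_rot"],4),np.round(s["ft_force"],2),np.round(s["ft_torque"],3),round(float(s["finger_gap"]),4), np.round(s["joint_positions"],2))
M=Ro.from_quat(s["tool_rot"]).as_matrix(); print("z yaw",np.degrees(np.arctan2(M[1,2],M[0,2])),"y",M[:,1].round(4))
if len(sys.argv)>2:
  for n in sys.argv[2:]:
    c=viewer.camera(n); cv2.imwrite(f"pics/{n}{tag}.png",c["img"][:,:,::-1]); np.savez(f"{n}{tag}.npz",**c)
E
python3 snap.py 1 side; python3 - <<'E'
import cv2
im=cv2.imread("pics/side1.png")
cv2.imwrite("pics/side1z.png",cv2.resize(im[240:370,130:290],None,fx=4.5,fy=4.5,interpolation=cv2.INTER_CUBIC))
E
```

```text
1.433 [0.4356 0.044  0.1823] [-0.7035 -0.0708  0.0707  0.7036] [ 0.92 -0.25  0.95] [ 0.009 -0.028 -0.022] 0.0436 [-0.32  0.12  0.14  2.12 -0.02  0.9   1.6 ]
z yaw 101.4845578948019 y [ 0.e+00  2.e-04 -1.e+00]
```

View pics/side1z.png

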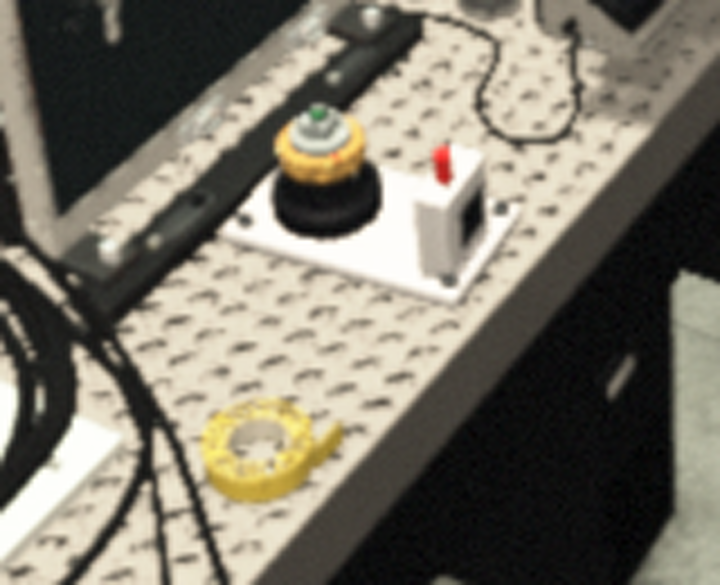

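Call:
drive_tool --motion '[{"rot":[0,0,0],"slide":[-0.6,1.2,-3.7],"jaw":0},{"rot":[0,0,0],"slide":[-1.2,2.4,-7.4],"jaw":0},{"rot":[0,0,0],"slide":[-1.8,3.6,-11.0],"jaw":0},{"rot":[0,0,0],"slide":[-2.4,4.8,-14.5],"jaw":0},{"rot":[0,0,0],"slide":[-2.9,6,-18.0],"jaw":0},{"rot":[0,0,0],"slide":[-3.2,7.5,-21.5],"jaw":0},{"rot":[0,0,0],"slide":[-3.2,10,-21.9],"jaw":0},{"rot":[0,0,0],"slide":[-3.2,12,-21.9],"jaw":0}]'

```text
clock: 2.15
position: [0.4483, -0.1779, 0.0615]
tool_rot: [0.704, 0.069, -0.069, -0.703]
ft_force: [-0.8, 0.9, -0.3]
finger_gap: 0.0435
```

```bash
python3 snap.py 2 side top; python3 - <<'E'
import cv2,numpy as np
a=cv2.imread("pics/side2.png");b=cv2.imread("pics/top2.png")
cv2.imwrite("pics/z2.png",np.hstack([cv2.resize(a[160:260,250:350],None,fx=4,fy=4,interpolation=cv2.INTER_CUBIC),cv2.resize(b[170:270,270:370],None,fx=4,fy=4,interpolation=cv2.INTER_CUBIC)]))
E
```

```text
2.15 [ 0.4483 -0.1779  0.0615] [ 0.7043  0.0688 -0.0687 -0.7033] [-0.83  0.94 -0.31] [ 0.096 -0.012  0.017] 0.0435 [ 0.08  0.38  0.26  2.14 -0.16  0.63  2.22]
z yaw 101.1599258175969 y [ 4.0e-04 -1.4e-03 -1.0e+00]
```

View pics/z2.png

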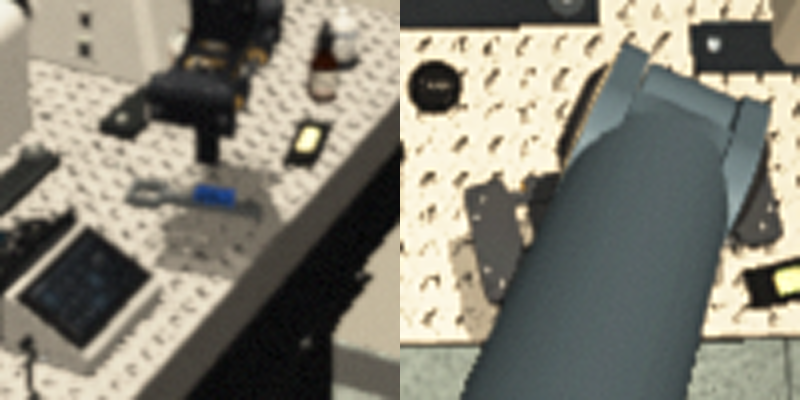

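Call:
drive_tool --motion '[{"rot":[0,0,0],"slide":[0,1.5,0.1],"jaw":0},{"rot":[0,0,0],"slide":[0,3,0.1],"jaw":0},{"rot":[0,0,0],"slide":[0,4.2,0.1],"jaw":0},{"rot":[0,0,0],"slide":[0,5.2,0.1],"jaw":0},{"rot":[0,0,0],"slide":[0,5.7,0.1],"jaw":0},{"rot":[0,0,0],"slide":[0,5.7,0.1],"jaw":0},{"rot":[0,0,0],"slide":[0,5.7,0.1],"jaw":0.5},{"rot":[0,0,0],"slide":[0,5.7,0.1],"jaw":1}]' --newtons 25

```text
clock: 2.92
position: [0.4488, -0.1741, 0.0062]
tool_rot: [0.704, 0.071, -0.07, -0.703]
ft_force: [-0.6, -0.3, -0.1]
finger_gap: 0.0367
```

Call:
drive_tool --motion '[{"rot":[0,0,0],"slide":[0,0,0],"jaw":1},{"rot":[0,0,0],"slide":[0,0,0],"jaw":1},{"rot":[0,0,0],"slide":[0,0,0],"jaw":1},{"rot":[0,0,0],"slide":[0,-0.5,0],"jaw":1},{"rot":[0,0,0],"slide":[0,-2,0],"jaw":1},{"rot":[0,0,0],"slide":[0,-5,0],"jaw":1},{"rot":[0,0,0],"slide":[0,-9,0],"jaw":1},{"rot":[0,0,0],"slide":[0,-13,0],"jaw":1}]'

```text
clock: 3.58
position: [0.4467, -0.1736, 0.1364]
tool_rot: [-0.703, -0.069, 0.072, 0.704]
ft_force: [2.1, 0.5, -0.8]
finger_gap: 0.0119
```

```bash
python3 snap.py 3 side top; python3 - <<'E'
import cv2,numpy as np
a=cv2.imread("pics/side3.png");b=cv2.imread("pics/top3.png")
cv2.imwrite("pics/z3.png",np.hstack([cv2.resize(a[130:230,240:340],None,fx=4,fy=4,interpolation=cv2.INTER_CUBIC),cv2.resize(b[170:270,270:370],None,fx=4,fy=4,interpolation=cv2.INTER_CUBIC)]))
E
```

```text
3.583 [ 0.4467 -0.1736  0.1364] [-0.7032 -0.0694  0.0717  0.7039] [ 2.07  0.47 -0.85] [ 0.058 -0.076  0.027] 0.0119 [ 0.03  0.26  0.3   2.09 -0.1   0.81  2.16]
z yaw 101.45662141540662 y [-3.3e-03  7.0e-04 -1.0e+00]
```

View pics/z3.png

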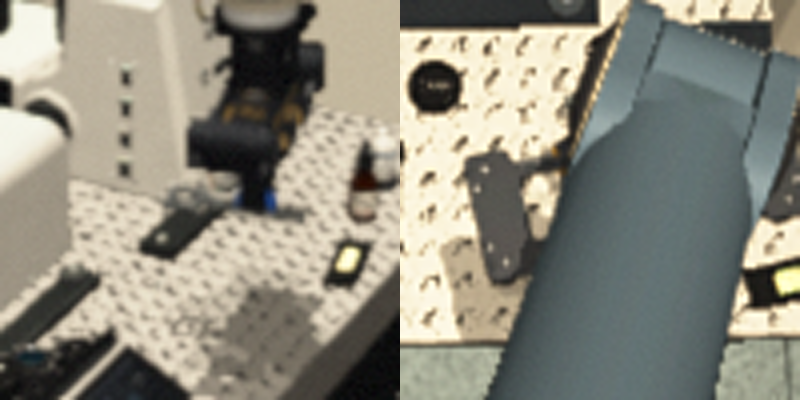

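```bash
cat > m5.py <<'E'
from h import *
c=load("top2.npz"); s=load("side1.npz")
def zoom(c,v0,v1,u0,u1,f,name):
    cv2.imwrite(name,cv2.resize(c["img"][v0:v1,u0:u1,::-1],None,fx=f,fy=f,interpolation=cv2.INTER_CUBIC))
zoom(c,190,222,118,158,20,"pics/rt.png"); zoom(s,255,295,180,250,11,"pics/rs.png")
hc=cv2.cvtColor(c["img"],cv2.COLOR_RGB2HSV)
y=cv2.inRange(hc,(18,130,100),(35,255,255)); y[:185]=0;y[222:]=0;y[:,:118]=0;y[:,160:]=0
cs,h=cv2.findContours(y,cv2.RETR_CCOMP,cv2.CHAIN_APPROX_NONE)
for q,hh in zip(cs,h[0]):
    if len(q)>10:
        m=cv2.moments(q); print(len(q),hh[3],m["m00"],m["m10"]/m["m00"],m["m01"]/m["m00"],cv2.boundingRect(q),cv2.fitEllipse(q))
        print(ray(c,m["m10"]/m["m00"],m["m01"]/m["m00"],.074))
print(["%d"%x for x in []]); 
sub=hc[193:222,122:152]
print('\n'.join(' '.join('%3d'%a if b>90 else ' . ' for a,b in zip(r[:,0],r[:,1])) for r in sub))
E
python3 m5.py
```

```text
57 -1 290.5 134.8921399885255 205.1399885255307 (125, 196, 21, 20) ((134.88841247558594, 205.1555938720703), (18.90738868713379, 19.753751754760742), 68.74752044677734)
[0.51734164 0.33376057 0.074     ]
45 0 193.5 133.42980189491817 204.56675279931093 (125, 197, 18, 17) ((133.4131317138672, 204.58831787109375), (15.2959623336792, 16.345537185668945), 53.79804229736328)
[0.51901674 0.33782158 0.074     ]
[]
 .   .   .   .   .   .   .   .   .   .   .   .   .   .   .   .   .   .   .   .   .   .   .   .   .   .   .   .   .   . 
 .   .   .   .   .   .   .   .   .   .   .   .   .   .   .   .   .   .   .   .   .   .   .   .   .   .   .   .   .   . 
 .   .   .   .   .   .   .   .   .   .   .   .   .   .   .   .   .   .   .   .   .   .   .   .   .   .   .   .   .   . 
 .   .   .   .   .   .   .   .   .   .   27  27  27  27  27  25  21  18  16  .   .   .   .   .   .   .   .   .   .   . 
 .   .   .   .   .   .   16  23  27  27  26  26  26  26  26  27  27  27  21  18  15  .   .   .   .   .   .   .   .   . 
 .   .   .   .   .   20  20  26  26  .   .   .   .   .   .   25  26  27  28  22  19  16  
[... 2089 characters left out ...]
   .   .   .   .   .   .   13  14  14  .   .   .   .   .   .   .   .   .   .   .   .   .   .   .   . 
 .   .   .   .   .   .   .   .   .   .   .   .   .   .   .   .   .   .   .   .   .   .   .   .   .   .   .   .   .   . 
 .   .   .   .   .   .   .   .   .   .   .   .   .   .   .   .   .   .   .   .   .   .   .   .   .   .   .   .   .   . 
 .   .   .   .   .   .   .   .   .   .   .   .   .   .   .   .   .   .   .   .   .   .   .   .   .   .   .   .   .   . 
 .   .   .   .   .   .   .   .   .   .   .   .   .   .   .   .   .   .   .   .   .   .   .   .   .   .   .   .   .   . 
 .   .   .   .   .   .   .   .   .   .   .   .   .   .   .   .   .   .   .   .   .   .   .   .   .   .   .   .   .   .
```

View pics/rt.png

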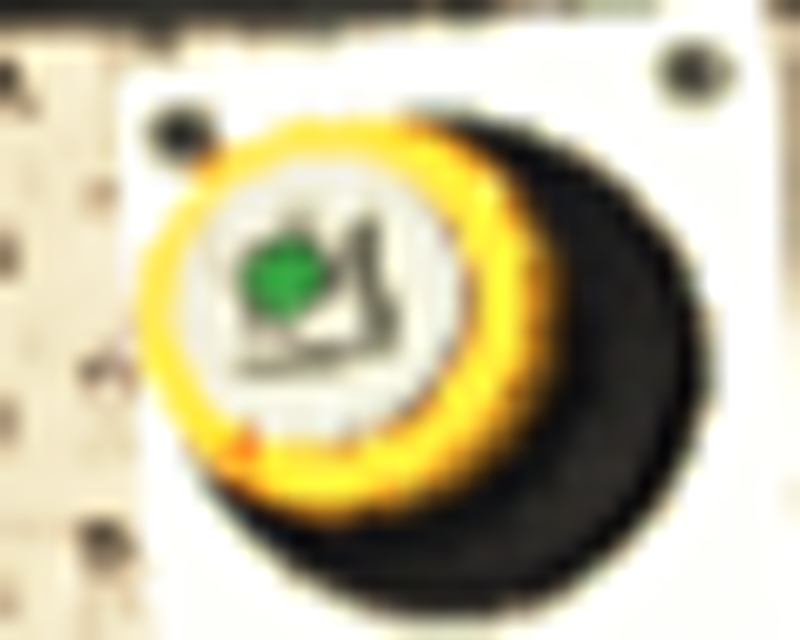

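View pics/rs.png

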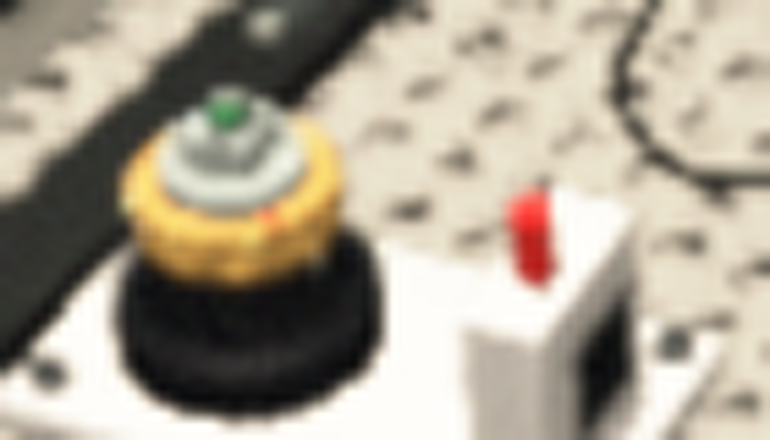

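```bash
cat > m6.py <<'E'
from h import *
c=load("top2.npz"); s=load("side1.npz")
def tri(p,q):
    A=[];b=[]
    for cam,(u,v) in((c,p),(s,q)):
        d=cam["R"].T@np.array([(u-cam["cx"])/cam["fx"],(v-cam["cy"])/cam["fy"],1]);d/=np.linalg.norm(d);o=-cam["R"].T@cam["t"]
        Pm=np.eye(3)-np.outer(d,d);A.append(Pm);b.append(Pm@o)
    A=np.vstack(A);b=np.hstack(b);x,r,_,_=np.linalg.lstsq(A,b,rcond=None);return x,np.sqrt(r)
def cen(cam,lo,hi,box,lo2=None,hi2=None):
    h=cv2.cvtColor(cam["img"],cv2.COLOR_RGB2HSV); m=cv2.inRange(h,lo,hi)
    if lo2: m|=cv2.inRange(h,lo2,hi2)
    w=np.zeros_like(m);v0,v1,u0,u1=box;w[v0:v1,u0:u1]=m[v0:v1,u0:u1];v,u=np.nonzero(w);return u,v
G=[]
for cam,b in((c,(190,222,118,158)),(s,(255,295,180,250))):
    u,v=cen(cam,(45,90,40),(80,255,255),b);print("green",len(u),u.mean(),v.mean());G.append((u.mean(),v.mean()))
print("green tri",tri(*G))
u,v=cen(c,(0,150,90),(8,255,255),(225,250,115,150),(172,150,90),(179,255,255));print("red top",len(u),u.mean(),v.mean(),ray(c,u.mean(),v.mean(),.095)); pt=(u.mean(),v.mean())
u,v=cen(s,(0,150,90),(8,255,255),(265,290,215,240),(172,150,90),(179,255,255));print("red side",len(u),u.mean(),v.mean(),sorted(set(v)));print(ray(s,u.mean(),v.mean(),.085))
t=v<=v.min()+2; print(ray(s,u[t].mean(),v[t].mean(),.0945))
print("pin tri",tri(pt,(u[t].mean(),v[t].mean())))
print("shoulder top",ray(c,133.55,204.5,.074),"side shoulder", ray(s,180+233/11-.5,255+165/11-.5,.074))
# base edges, top view : per row, white-vs-beige crossing using blue channel
I=c["img"].astype(float)
print(I[222,118:165,2].astype(int)); print(I[230,118:165,2].astype(int)); 
def cross(row,u0,u1,th=235,rev=False):
    x=I[row,u0:u1,2]; return x
E
python3 m6.py
```

```text
green 13 131.6153846153846 203.3846153846154
green 2 200.5 265.0
green tri (array([0.52062002, 0.338791  , 0.08700971]), array([0.00126912]))
red top 17 128.94117647058823 239.58823529411765 [0.42060168 0.33894285 0.095     ]
red side 20 227.95 276.15 [np.int64(273), np.int64(274), np.int64(275), np.int64(276), np.int64(277), np.int64(278), np.int64(279)]
[0.42582013 0.34149601 0.085     ]
[0.42394157 0.34365123 0.0945    ]
pin tri (array([0.42306067, 0.34106584, 0.09228986]), array([0.0033405]))
shoulder top [0.5191962  0.33749936 0.074     ] side shoulder [0.51966151 0.34265581 0.074     ]
[198 200 204 206 208 207 207 222 253 251 251 251 251 250 250 251 252 253
 254 255 255 255 255 255 254 255 254 253 252 252 251 251 251 252 251 250
 251 252 251 253 242 139 187 201 204 208 206]
[202 200 198 203 204 206 202 203 250 252 252 251 251 252 251 251 252 252
 251 251 251 251 252 251 251 251 252 251 251 252 252 251 252 252 251 250
 250 251 251 252 255 196 122 192 211 208 210]
```

```bash
cat > m7.py <<'E'
from h import *
c=load("top2.npz"); s=load("side1.npz")
I=c["img"].astype(float)[...,2]
L=[];Rr=[]
for r in list(range(216,247)):
    x=I[r,110:134]; 
    k=[i for i in range(len(x)-1) if x[i]<230<=x[i+1] and x[i+1:i+4].min()>230]
    if k and r<236: i=k[-1]; L.append((110+i+(230-x[i])/(x[i+1]-x[i]),r))
    x=I[r,150:168]; k=[i for i in range(len(x)-1) if x[i]>=230>x[i+1] ]
    if k: i=k[-1] if False else k[0]; Rr.append((150+i+(x[i]-230)/(x[i]-x[i+1]),r))
for n,e in(("L",L),("R",Rr)):
    e=np.array(e); W=np.array([ray(c,u,v,.012)[:2] for u,v in e])
    vx,vy,x0,y0=cv2.fitLine((W*1000).astype(np.float32),cv2.DIST_HUBER,0,.5,.01).ravel()
    print(n,len(e),np.degrees(np.arctan(vy/vx)),x0,y0, "y at x=520:",y0+vy/vx*(520-x0)); print(e[:,0].round(1))
# ledge front edge etc: view
cv2.imwrite("pics/base.png",cv2.resize(c["img"][183:256,105:175,::-1],None,fx=8,fy=8,interpolation=cv2.INTER_CUBIC))
E
python3 m7.py
```

```text
L 20 4.6897006 476.60928 380.3046 y at x=520: 383.8641
[124.8 125.  125.4 124.9 125.3 125.3 125.3 125.5 125.6 125.6 125.8 125.8
 125.8 125.6 125.6 125.7 125.7 125.8 125.8 126.2]
R 31 4.7415195 459.59964 285.50534 y at x=520: 290.51523
[157.3 157.4 157.5 157.7 158.  158.1 158.1 158.2 158.2 158.2 158.2 158.2
 158.1 158.4 158.4 158.6 158.8 159.  159.1 159.1 159.1 159.2 159.2 159.2
 159.2 159.2 154.5 153.7 153.5 154.1 155.9]
```

View pics/base.png

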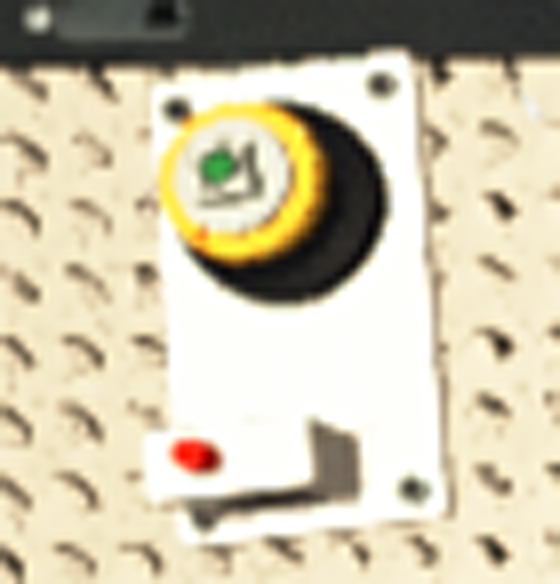

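Call:
drive_tool --motion '[{"rot":[0,0.01,0],"slide":[0.4,0,2],"jaw":1},{"rot":[0,0.03,0],"slide":[1.2,0,5.5],"jaw":1},{"rot":[0,0.05,0],"slide":[2.1,0,9.5],"jaw":1},{"rot":[0,0.07,0],"slide":[3,0,13.5],"jaw":1},{"rot":[0,0.09,0],"slide":[3.9,0,17.5],"jaw":1},{"rot":[0,0.112,0],"slide":[4.8,0,21.5],"jaw":1},{"rot":[0,0.112,0],"slide":[5.6,0,25.2],"jaw":1},{"rot":[0,0.112,0],"slide":[6.2,0,28],"jaw":1}]'

```text
clock: 4.35
position: [0.4519, 0.1162, 0.1349]
tool_rot: [-0.706, -0.032, 0.033, 0.707]
ft_force: [0.4, -0.4, -1.1]
finger_gap: 0.0117
```

Call:
drive_tool --motion '[{"rot":[0,0,0],"slide":[0.5,0,3.6],"jaw":1},{"rot":[0,0,0],"slide":[0.9,0,7.5],"jaw":1},{"rot":[0,0,0],"slide":[1.3,0,11.4],"jaw":1},{"rot":[0,0,0],"slide":[1.7,0,15.2],"jaw":1},{"rot":[0,0,0],"slide":[2.1,0,18.6],"jaw":1},{"rot":[0,0,0],"slide":[2.4,0,21],"jaw":1},{"rot":[0,0,0],"slide":[2.4,1,21.6],"jaw":1},{"rot":[0,0,0],"slide":[2.4,1.8,21.6],"jaw":1}]'

```text
clock: 5.02
position: [0.4567, 0.3321, 0.1162]
tool_rot: [-0.706, -0.032, 0.033, 0.706]
ft_force: [-0.3, -1.7, -2.4]
finger_gap: 0.0117
```

```bash
python3 snap.py 4 side top; python3 - <<'E'
import cv2,numpy as np
a=cv2.imread("pics/side4.png");b=cv2.imread("pics/top4.png")
cv2.imwrite("pics/z4.png",np.hstack([cv2.resize(a[240:310,165:265],None,fx=5,fy=5,interpolation=cv2.INTER_CUBIC)[:350],cv2.resize(b[180:250,110:170],None,fx=5,fy=5,interpolation=cv2.INTER_CUBIC)]))
E
```

```text
5.017 [0.4567 0.3321 0.1162] [-0.7063 -0.0321  0.0331  0.7064] [-0.31 -1.72 -2.39] [-0.032  0.095 -0.049] 0.0117 [-0.76  0.41  0.07  1.91 -0.04  0.83  1.  ]
z yaw 95.28908865313838 y [-1.4e-03  2.0e-04 -1.0e+00]
```

View pics/z4.png

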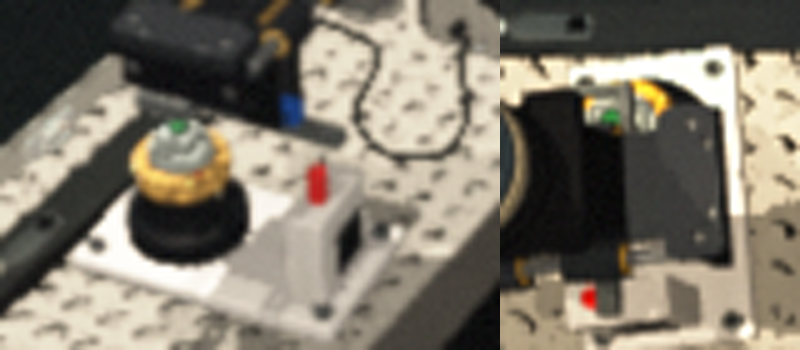

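```bash
python3 - <<'E'
import cv2,numpy as np
b=cv2.imread("pics/top4.png")
cv2.imwrite("pics/z4b.png",np.hstack([cv2.resize(b[190:218,118:148],None,fx=18,fy=18,interpolation=cv2.INTER_CUBIC)[:504,:440],cv2.resize(b[222:250,118:138],None,fx=18,fy=18,interpolation=cv2.INTER_CUBIC)]))
E
```

```text
(no output)
```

View pics/z4b.png

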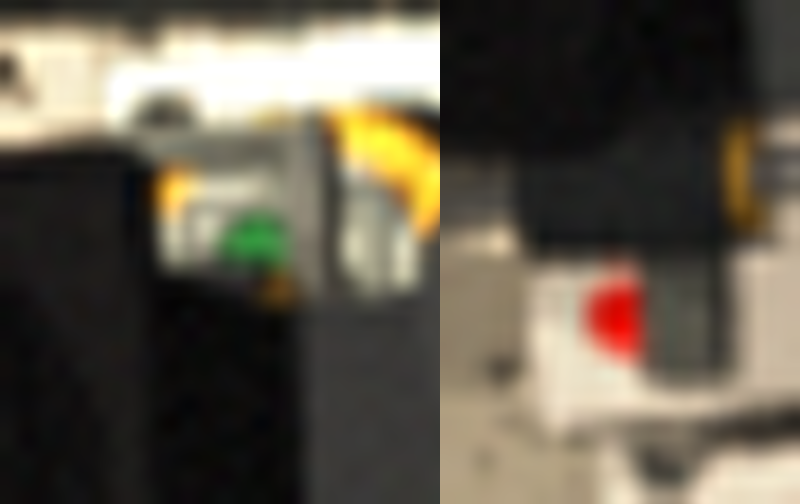

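```bash
cat > m8.py <<'E'
from h import *
c=load("top4.npz")
I=c["img"].astype(int)
print(I[236:246,122:140].sum(2)//3)
print("red",I[236:246,122:134,0]-I[236:246,122:134,1])
print(I[194:210,122:146].sum(2)//3)
z=.1162-.0045
T=np.array([.4567,.3321]); a=np.radians(5.29); x=np.array([np.cos(a),np.sin(a)]);y=np.array([-x[1],x[0]])
for off in(-.002,0,.002):
  H=T+(.064+off)*x
  f=lambda p,q,zz:proj(c,[*(H+p*x+q*y),zz]).round(2)
  print(off,"tail end bottom",f(-.108,.006,z),f(-.108,-.006,z),"top",f(-.108,.006,z+.01),f(-.108,-.006,z+.01),"head FR top",f(.017,-.017,z+.01),"FL",f(.017,.017,z+.01),"hole F top",f(.01055,-.01055,z+.01),f(.01055,.01055,z+.01))
E
python3 m8.py
```

```text
[[108  80  88  82  89  80  81  49  46  47  47  47 119 177 177 177 176 178]
 [129 156 177 170 167 147 129  78  68  65  63  53 124 177 179 180 180 181]
 [129 177 182 178 133  95  85  73  78  71  68  50 115 173 179 180 180 177]
 [130 186 192 179 110  76  80  79  79  81  82  55 110 174 181 181 181 178]
 [134 209 216 196 139  99  95  87  80  80  81  59 117 175 182 181 179 179]
 [125 204 220 217 195 158 131  90  77  79  80  60 115 176 184 179 178 181]
 [114 190 219 220 216 215 192 115  86  81  82  78 124 178 182 181 180 185]
 [153 191 218 219 217 221 220 174 139 126 131 131 157 173 173 169 169 176]
 [154 183 217 212 210 212 212 204 201 192 190 169 150 126 117  97  95 101]
 [135 157 196 171 162 150 135 121 121 126 104  88  68  58  55  40  35  39]]
red [[ 14   9  10   8  11  31  29   6   0   3   1   2]
 [ 15  17  17  15  32  72  80  18   2   2   1   2]
 [ 16  17  14  18  96 162 164  39   1   1   1   3]
 [ 15  18  16  20 133 202 188  44   1   3   2   4]
 [ 17  16  12  19 106 194 205  55   4   1   3   3]
 [ 15  17  11  13  43 108 139  47   3   4   3   3]
 [ 13  19  12  10  12  16  38  22   6  
[... 1619 characters left out ...]
 9   9   8  32  55  57  56  56  56
   54  63  67  68  67  68]
 [ 23  28  27  25  16  11   9   9   9   9  12  14  28  55  58  58  59  56
   57  60  67  68  66  67]]
-0.002 tail end bottom [128.5  242.78] [133.1  242.27] top [127.14 242.39] [131.78 241.88] head FR top [133.35 194.36] FL [120.44 195.77] hole F top [131.03 197.01] [123.01 197.89]
0 tail end bottom [128.46 242.02] [133.06 241.51] top [127.1  241.63] [131.74 241.11] head FR top [133.3  193.62] FL [120.4  195.03] hole F top [130.99 196.27] [122.97 197.15]
0.002 tail end bottom [128.42 241.26] [133.02 240.75] top [127.06 240.86] [131.69 240.35] head FR top [133.26 192.88] FL [120.36 194.3 ] hole F top [130.95 195.53] [122.93 196.41]
```

```bash
cat > m9.py <<'E'
from h import *
c=load("top4.npz"); s=load("side4.npz")
P=cloud(c)*1000
print("tail z",P[237:242,130:133,2].round(0)," mean",P[237:242,130:133].reshape(-1,3).mean(0))
print("head right wall",P[198:205,134:136,2].round(0)); print("head front",P[197:199,126:136,2].round(0))
Q=cloud(s)*1000
cv2.imwrite("pics/s4z.png",cv2.resize(s["img"][245:285,195:245,::-1],None,fx=14,fy=14,interpolation=cv2.INTER_CUBIC))
# tail in side
h=cv2.cvtColor(s["img"],cv2.COLOR_RGB2HSV); b=cv2.inRange(h,(95,130,60),(125,255,255)); b[:250]=0;b[275:]=0;b[:,:210]=0;b[:,240:]=0
v,u=np.nonzero(b); print(u.mean(),v.mean(),len(u),Q[v,u].mean(0))
m=np.median(P[225:236,140:150,2]);print(m)
E
python3 m9.py
```

```text
tail z [[ 115.  116.  114.]
 [ 116.  115.  116.]
 [ 113.  114. 1224.]
 [ 112.  114.  114.]
 [ 111.  112.  116.]]  mean [411.26989262 301.09544804 188.06318867]
head right wall [[113. 111.]
 [111. 115.]
 [109. 117.]
 [113. 114.]
 [114. 112.]
 [114. 113.]
 [113. 113.]]
head front [[115. 113. 115. 111. 110. 114. 115. 111. 117. 112.]
 [112. 113. 111. 109. 114. 109. 115. 114. 113. 111.]]
222.63636363636363 261.3181818181818 22 [445.54226908 333.94991546 124.74165218]
223.51139664862993
```

View pics/s4z.png

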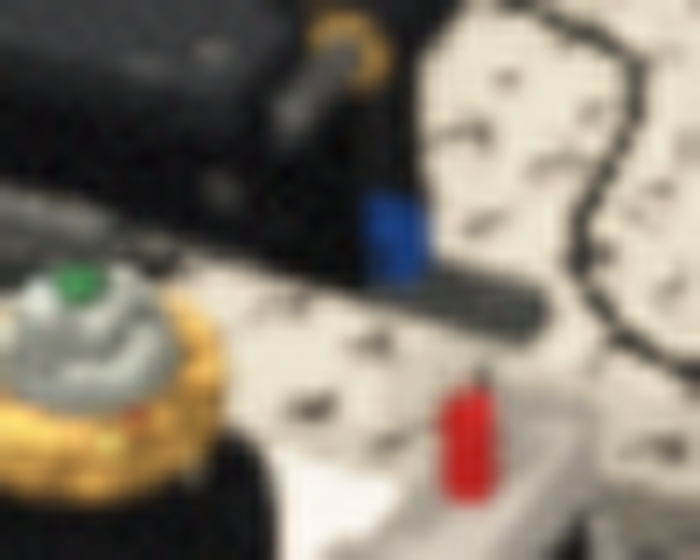

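```bash
cat > m10.py <<'E'
from h import *
c=load("top4.npz"); s=load("side4.npz"); c2=load("top2.npz"); s1=load("side1.npz")
P=cloud(c2)*1000; hc=c2["img"]
print("ledge top z",np.median(P[237:243,134:140,2]),"base z",np.median(P[222:232,130:150,2]),"shoulder",np.median(P[209:211,130:136,2]),"table",np.median(P[215:240,163:175,2]), "key-table orig: head top", )
z=.1035
T=np.array([.4567,.3321]); 
for yaw in(4.3,5.29,6.3):
  a=np.radians(yaw); x=np.array([np.cos(a),np.sin(a)]);y=np.array([-x[1],x[0]])
  for off in(-.004,-.002,0):
    H=T+(.064+off)*x
    f=lambda p,q,zz:proj(c,[*(H+p*x+q*y),zz]).round(2)
    print(yaw,off,"tail R bot",f(-.108,-.006,z+.001)," R top",f(-.108,-.006,z+.011),"head R back bot",f(0,-.017,z-.001),"top",f(0,-.017,z+.009),"front mid top",f(.017,0,z+.009))
print("measured tail R bot 133.9,v 243 ; top 132.6 | head (row~203) bot 136.5 top 135.5 | front v 196.4 at u=130")
print("tail-end ray",ray(c,132.6,242.6,z+.011),ray(c,133.9,243,z+.001),"headR",ray(c,135.5,202,z+.009),ray(c,136.5,202,z-.001),"front",ray(c,130,196.45,z+.009))
E
python3 m10.py
```

```text
ledge top z 72.8514456898756 base z 11.326821545767558 shoulder 73.34738057544106 table -0.42411701481741115 key-table orig: head top
4.3 -0.004 tail R bot [133.77 243.38]  R top [132.46 243.  ] head R back bot [136.59 202.87] top [135.33 202.15] front mid top [128.67 196.48]
4.3 -0.002 tail R bot [133.74 242.62]  R top [132.43 242.23] head R back bot [136.56 202.14] top [135.3  201.41] front mid top [128.64 195.74]
4.3 0 tail R bot [133.71 241.86]  R top [132.4  241.47] head R back bot [136.53 201.41] top [135.27 200.67] front mid top [128.61 195.01]
5.29 -0.004 tail R bot [134.08 243.3 ]  R top [132.78 242.92] head R back bot [136.19 202.81] top [134.93 202.08] front mid top [128.17 196.53]
5.29 -0.002 tail R bot [134.04 242.55]  R top [132.73 242.16] head R back bot [136.15 202.07] top [134.89 201.34] front mid top [128.13 195.79]
5.29 0 tail R bot [133.99 241.79]  R top [132.69 241.4 ] head R back bot [136.11 201.34] top [134.84 200.61] front mid top [128.09 195.06]
6.3 -0.004 tail R bot [134.4  243.23]  R top [133.1  242.84] head R back bot [135.79 202.74] top [134.52 202.02] front mid top [127.66 196.59]
6.3 -0.002 tail R bot [134.34 242.47]  R top [133.04 242.08] head R back bot [135.73 202.01] top [134.47 201.28] front mid top [127.6  195.86]
6.3 0 tail R bot [134.29 241.72]  R top [132.99 241.32] head R back bot [135.68 201.28] top [134.41 200.55] front mid top [127.55 195.12]
measured tail R bot 133.9,v 243 ; top 132.6 | head (row~203) bot 136.5 top 135.5 | front v 196.4 at u=130
tail-end ray [0.41031158 0.32218777 0.1145    ] [0.41026696 0.32219985 0.1045    ] headR [0.51819613 0.31920053 0.1125    ] [0.52018641 0.31995983 0.1025    ] front [0.53348785 0.33433943 0.1125    ]
```

```bash
cat > m11.py <<'E'
from h import *
c=load("top2.npz")
for z in(.0865,.088): print(ray(c,131.6,203.4,z))
# housing circle r=37 top z=28: right-side edge; ring outer top-left edges
I=c["img"].astype(int).sum(2)//3
print(I[192:222,138:156])
# shoulder disc via gray (low-sat bright) inside
h=cv2.cvtColor(c["img"],cv2.COLOR_RGB2HSV)
ycl=(h[...,1]>110)&(h[...,0]>10)&(h[...,0]<35)
S=h[...,1].astype(int); print(S[196:216,124:144])
E
python3 m11.py
```

```text
[0.51985327 0.33854874 0.0865    ]
[0.51955165 0.33802026 0.088     ]
[[255 255 255 255 255 254 254 254 254 254 254 254 248 171 121 159 231 254]
 [254 254 254 254 254 254 253 252 253 253 253 254 224 111  59 113 165 254]
 [254 254 254 253 254 254 254 253 254 253 253 254 245 153 100 126 202 254]
 [198 176 174 180 231 253 253 254 254 254 254 254 254 230 209 217 254 255]
 [161 130  84  53  64  92 137 228 253 254 254 254 254 254 254 254 254 254]
 [184 182 157  94  39  19  28  69 127 216 253 255 254 254 254 254 253 254]
 [197 186 185 167 128  51  21  20  30  71 174 253 255 254 253 253 253 254]
 [213 194 185 186 196 103  36  24  25  25  48 136 249 255 254 253 253 254]
 [232 203 184 185 188 129  57  28  25  29  25  46 169 253 255 254 253 254]
 [236 231 166 185 186 170 103  41  25  27  28  22  51 171 254 255 253 254]
 [239 236 203 189 186 186 139  65  31  28  29  29  21  64 220 255 254 254]
 [238 237 230 168 186 186 119  72  30  25  28  33  25  22 136 255 254 254]
 [234 236 228 144 184 186 132  75  29  28  31  29  33  22  91 254 255 254]
 [232 238 228 144 183 186 136  74  24  24  30  32  34  
[... 2221 characters left out ...]
  65 183
  194 197]
 [ 85 139 183 113  32  37  45  46  47  45  43  41  30  24  21  39 149 194
  196 207]
 [ 71  53 156 168  48  25  24  26  25  24  21  22  19  21  32 110 189 193
  194 217]
 [ 49  12 109 188 139  46  35  18  20  19  12  21  25  44 111 192 196 194
  210 211]
 [ 45   0  26 157 198 177 136  45  43  41  30  55  89 158 201 194 196 206
  210 213]
 [ 51   2   0  91 186 214 214 174 169 168 159 181 185 195 195 196 212 208
  210 186]
 [ 39   4   0  27 118 202 211 201 198 192 190 194 197 193 196 209 208 210
  201  58]
 [ 37   7   3  12  35 159 211 212 201 195 195 199 207 212 200 201 199 166
   38  30]
 [ 44   5   3   0  23  33  83 190 205 212 211 210 206 206 177 146 100  26
   23  27]]
```

```bash
cat > m12.py <<'E'
from h import *
from scipy.optimize import least_squares
c=load("top2.npz"); I=c["img"].astype(float).mean(2)
pts=[]
for r in range(198,220):
    x=I[r,144:157]; k=np.nonzero((x[:-1]<130)&(x[1:]>=130))[0]
    if len(k): i=k[0]; pts.append((144+i+(130-x[i])/(x[i+1]-x[i]),r))
for u in range(132,146):
    x=I[214:225,u]; k=np.nonzero((x[:-1]<130)&(x[1:]>=130))[0]
    if len(k): i=k[-1]; pts.append((u,214+i+(130-x[i])/(x[i+1]-x[i])))
W=np.array([ray(c,*p,.028)[:2] for p in pts])*1000
f=least_squares(lambda p:np.hypot(W[:,0]-p[0],W[:,1]-p[1])-p[2],[519,337,37],loss="soft_l1",f_scale=.5); print("housing",f.x,len(W),np.abs(f.fun).max())
f=least_squares(lambda p:np.hypot(W[:,0]-p[0],W[:,1]-p[1])-37,[519,337],loss="soft_l1",f_scale=.5); print("housing",f.x)
# shoulder disc: saturation crossing 80 going outwards along rays from (133.5,204.5)
h=cv2.cvtColor(c["img"],cv2.COLOR_RGB2HSV)[...,1].astype(np.float32)
E=[]
for a in np.radians(np.arange(0,360,15)):
    rr=np.arange(4.5,9.5,.1).astype(np.float32); u=(133.5+rr*np.cos(a)).astype(np.float32); v=(204.5+rr*np.sin(a)).astype(np.float32)
    S=cv2.remap(h,u[None],v[None],cv2.INTER_LINEAR)[0]; k=np.nonzero(S>90)[0]
    k=[i for i in k if rr[i]>5.5]
    if k: E.append((u[k[0]],v[k[0]]))
W=np.array([ray(c,*p,.074)[:2] for p in E])*1000
f=least_squares(lambda p:np.hypot(W[:,0]-p[0],W[:,1]-p[1])-p[2],[519,337,20],loss="soft_l1",f_scale=.7); print("shoulder",f.x,np.abs(f.fun).round(1))
# pin from hover/unoccluded
P=ray(c,128.9,239.55,.0955)
print(P, np.degrees(np.arctan2(P[1]-.3375,P[0]-.5192))-171.79)
E
python3 m12.py
```

```text
housing [517.03883429 333.57160195  35.28251745] 36 0.6345786849922561
housing [518.49125876 335.12808257]
shoulder [519.43875764 337.68719164  19.74618106] [0.  0.4 0.1 0.  0.  0.2 0.  0.2 0.7 0.2 0.4 0.  0.1 0.2 0.2 0.3 0.  0.4
 0.1 0.1 0.1 0.5 0.5 0. ]
[0.42064817 0.33887825 0.0955    ] 7.408770700888624
```

```bash
cat > m13.py <<'E'
from h import *
c=load("top2.npz"); I=c["img"].astype(float)[...,2]
s=load("side1.npz")
R=[]
for r in range(192,242):
    x=I[r,153:166]; g=-np.diff(x); i=int(np.argmax(g));
    if g[i]>25:
        lo=x[i+1:i+3].min(); hi=x[max(i-2,0):i+1].max(); th=(230+0)
        k=np.nonzero((x[:-1]>=230)&(x[1:]<230))[0]
        if len(k): i=k[0]; R.append((153+i+(x[i]-230)/(x[i]-x[i+1]),r))
R=np.array(R); W=np.array([ray(c,*p,.012)[:2]*1000 for p in R])
vx,vy,x0,y0=cv2.fitLine(W.astype(np.float32),cv2.DIST_HUBER,0,.3,.01).ravel(); res=(W[:,1]-y0)-vy/vx*(W[:,0]-x0)
print("R edge yaw",np.degrees(np.arctan(vy/vx)),"y at .5194",y0+vy/vx*(519.4-x0),len(W),W[:,0].min(),W[:,0].max(),res.std())
# ledge top: front-left boundary; pin in high zoom
cv2.imwrite("pics/ledge.png",cv2.resize(c["img"][228:252,116:156,::-1],None,fx=20,fy=20,interpolation=cv2.INTER_CUBIC))
# ledge right edge x and front edge
print(I[233:250,120:152].astype(int))
E
python3 m13.py
```

```text
R edge yaw 5.845548 y at .5194 291.3807 50 424.42853931611944 567.1068885799177 0.49076215030998466
[[193 140 183 185 184 203 237 252 252 252 252 252 251 251 252 252 252 251
  252 251 252 252 252 252 253 252 251 252 252 251 252 251]
 [186 158 155 127 129 195 240 253 252 252 252 252 251 251 252 250 249 250
  251 251 252 252 253 249 251 253 254 253 253 252 252 251]
 [203 202 182 153 140 175 224 249 250 252 251 252 252 251 251 243 237 242
  246 248 250 252 254 193 166 230 251 254 254 252 251 250]
 [205 205 200 177 174 177 229 233 229 239 247 250 251 250 251 252 251 251
  251 251 251 252 255 172  94 109 153 208 237 240 244 244]
 [205 205 207 239 253 253 251 225 216 210 249 250 253 252 252 251 251 251
  251 251 251 252 255 180  96  88  94 105 114 178 242 244]
 [203 202 213 254 254 255 188  78  55  59  95 147 236 254 252 251 251 251
  251 251 251 252 255 199 104  90  92  92  86 123 243 245]
 [203 202 212 252 253 255 129  12   3  19   8  35 146 253 252 251 251 251
  251 251 251 251 255 215 116  93  96  93  87 117 240 246]
 [203 201 211 251 253 255 167  50  18  21   2   4  98 249 252 251 251
[... 561 characters left out ...]
6  80  83  94  95  99 112 219 255]
 [199 188 188 200 240 209 189 169 145 125 124 122 105  84  65  53  49  31
   25  31  35  40  54  58  73  88 130 135 146 165 245 254]
 [200 201 193 167 188 155 153 174 128  91  90  92  73  66  70  61  71  91
  106 113 121 129 149 155 193 208 232 232 229 234 254 254]
 [188 201 203 197 203 199 202 239 188  83  68  83 103 143 161 154 172 218
  233 234 231 235 234 236 255 255 255 255 255 254 254 254]
 [196 201 200 202 204 193 203 237 236 123  71  93 191 228 231 233 237 255
  255 255 255 255 255 253 253 251 242 244 244 238 235 230]
 [202 204 199 200 199 193 205 240 255 211 153 183 255 255 255 255 253 252
  226 243 245 240 233 225 207 183 151 138 128 151 184 203]]
```

View pics/ledge.png

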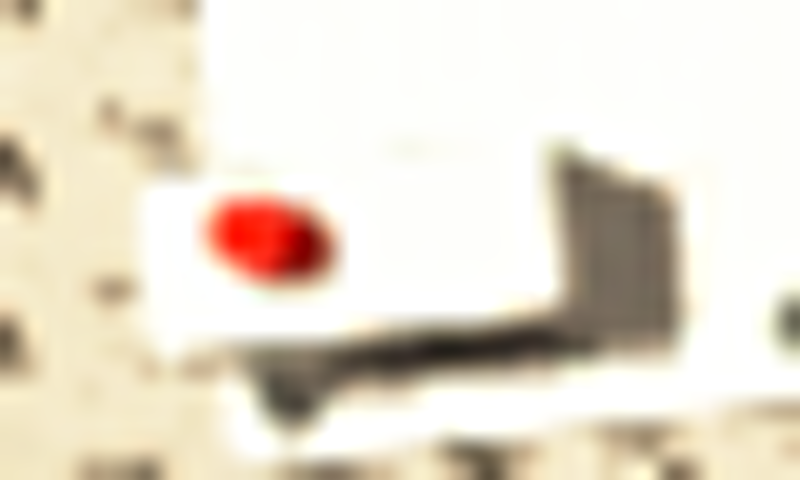

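Call:
drive_tool --motion '[{"rot":[0,-0.01,0],"slide":[0.1,0,-0.05],"jaw":1},{"rot":[0,-0.02,0],"slide":[0.2,0,-0.1],"jaw":1},{"rot":[0,-0.035,0],"slide":[0.24,0,-0.13],"jaw":1},{"rot":[0,-0.035,0],"slide":[0.24,0.2,-0.13],"jaw":1},{"rot":[0,-0.035,0],"slide":[0.24,0.3,-0.13],"jaw":1},{"rot":[0,-0.035,0],"slide":[0.24,0.3,-0.13],"jaw":1},{"rot":[0,-0.035,0],"slide":[0.24,0.3,-0.13],"jaw":1},{"rot":[0,-0.035,0],"slide":[0.24,0.3,-0.13],"jaw":1}]' --newtons 40

```text
clock: 5.78
position: [0.4606, 0.329, 0.1146]
tool_rot: [-0.706, -0.044, 0.044, 0.706]
ft_force: [-0.6, -0.1, -1.2]
finger_gap: 0.0116
```

```bash
python3 snap.py 5 side top; python3 - <<'E'
from h import *
b=cv2.imread("pics/top5.png")
cv2.imwrite("pics/z5b.png",np.hstack([cv2.resize(b[190:218,118:148],None,fx=18,fy=18,interpolation=cv2.INTER_CUBIC)[:504,:440],cv2.resize(b[222:250,118:138],None,fx=18,fy=18,interpolation=cv2.INTER_CUBIC)]))
c=load("top5.npz"); I=c["img"].astype(int).sum(2)//3
print(I[237:246,127:137]); print(I[193:206,124:140])
P=cloud(c)*1000
print(np.median(P[237:241,130:133,2]),np.median(P[198:205,133:136,2]),np.median(P[196:198,128:135,2]))
E
```

```text
5.783 [0.4606 0.329  0.1146] [-0.7057 -0.0436  0.0435  0.7058] [-0.56 -0.12 -1.17] [ 0.06   0.007 -0.009] 0.0116 [-0.75  0.41  0.07  1.91 -0.04  0.82  1.03]
z yaw 97.06330959394029 y [ 0.e+00  2.e-04 -1.e+00]
[[151 143  94  77  80  72  61  59 171 179]
 [ 98  92  80  82  80  79  65  59 169 180]
 [ 87  86  94  86  81  83  75  60 167 180]
 [102  90  90  84  76  78  74  68 167 181]
 [155 130  88  89  94 122 124 137 188 194]
 [216 193 152 144 167 214 218 218 221 222]
 [220 221 221 219 217 219 215 214 215 211]
 [212 211 209 203 196 196 171 157 138 125]
 [150 137 121 118 121 102  84  64  58  51]]
[[223 234 225 244 249 254 252 252 254 254 253 254 254 254 254 254]
 [253 255 253 252 252 252 243 223 222 218 183 228 254 254 253 254]
 [188 210 170 157 156 155 143 135 137 134 107 113 239 235 198 177]
 [ 49  65 110 116 115 109 110 106 120 126 107  81 187 185 153 116]
 [ 20  15  49  77  93 102 114 117 139 131 123  78 167 175 172 171]
 [ 26  12  37 145 158 156 175 184 175 142 129  66 124 165 172 169]
 [ 20  11  74 219 192 166 142 137 130 131 131  66  95 137 135 144]
 [ 28  12  45 165 174 163 173 160 130 129 130  72  90 152 160 175]
 [ 26  18  34 128 149 200 231 201 133 124 129  70  66 154 166 193]
 [ 25  21  14  50  84 132 113  75  58 106 120  69  68 158 162 141]
 [ 26  21  12   8  19  41  47  39  42  59  83  70  67 145 149 109]
 [ 24  23  12   9   4  11  13  20  28  40  60  57  59  88  76  58]
 [ 25  26  11   9   8   8  10  10  14  14  34  53  54  58  58  55]]
113.92797839954386 114.51147491821908 111.82073075558938
```

View pics/z5b.png

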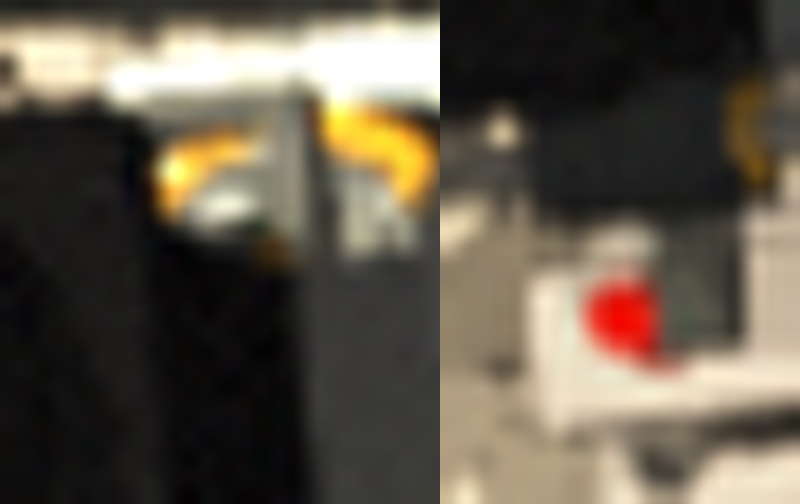

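```bash
cat > m14.py <<'E'
from h import *
c=load("top5.npz")
zb=.1025
T=np.array([.4606,.3290])
for yaw in(6,7.06,8):
  a=np.radians(yaw); x=np.array([np.cos(a),np.sin(a)]);y=np.array([-x[1],x[0]])
  for off in(-.0035,-.0015):
    H=T+(.064+off)*x
    f=lambda p,q,zz:proj(c,[*(H+p*x+q*y),zz]).round(2)
    print(yaw,off,H,"tail R bot",f(-.108,-.006,zb),"head R @+5 bot",f(.005,-.017,zb),"top",f(.010,-.017,zb+.01),"front mid top",f(.017,-.005,zb+.01))
print("meas: tail R bot 134.6,241.3(mid end 241.4) ; head R bot 136.3@201.5, 135.6@197 ; top 134.6@199 ; front 194.45@131")
a=np.radians(7); x=np.array([np.cos(a),np.sin(a)]);y=np.array([-x[1],x[0]])
tb=ray(c,134.6,241.4,zb)[:2]; print("H from tail",tb+.006*y+.108*x)
e1=ray(c,136.3,201.5,zb)[:2];e2=ray(c,135.6,197,zb)[:2];e3=ray(c,134.6,199,zb+.01)[:2];fr=ray(c,131,194.45,zb+.01)[:2]
A=np.array([.5194,.3377])
for e in(e1,e2,e3): print("lateral: hole-axis along y =", (e-A)@y*1000+17)
print("front: hole-axis along x =",(fr-A)@x*1000-17, "tail-based", ((tb-A)@x+.108)*1000,((tb-A)@y+.006)*1000)
E
python3 m14.py
```

```text
6 -0.0035 [0.52076857 0.33532397] tail R bot [135.78 241.63] head R @+5 bot [136.98 199.3 ] top [135.6  196.71] front mid top [130.9 194.7]
6 -0.0015 [0.52275762 0.33553303] tail R bot [135.73 240.88] head R @+5 bot [136.93 198.57] top [135.54 195.98] front mid top [130.85 193.96]
7.06 -0.0035 [0.52064129 0.33643597] tail R bot [136.11 241.55] head R @+5 bot [136.52 199.24] top [135.1  196.66] front mid top [130.36 194.73]
7.06 -0.0015 [0.52262612 0.33668179] tail R bot [136.04 240.8 ] head R @+5 bot [136.45 198.52] top [135.03 195.93] front mid top [130.29 194.  ]
8 -0.0035 [0.52051122 0.33741997] tail R bot [136.4  241.47] head R @+5 bot [136.11 199.2 ] top [134.65 196.62] front mid top [129.88 194.77]
8 -0.0015 [0.52249175 0.33769832] tail R bot [136.32 240.72] head R @+5 bot [136.03 198.48] top [134.57 195.89] front mid top [129.8  194.04]
meas: tail R bot 134.6,241.3(mid end 241.4) ; head R bot 136.3@201.5, 135.6@197 ; top 134.6@199 ; front 194.45@131
H from tail [0.52112997 0.34031592]
lateral: hole-axis along y = -0.2922521427878273
lateral: hole-axis along y = 0.5025256428341542
lateral: hole-axis along y = 0.45014291446960897
front: hole-axis along x = 1.6050857498033224 tail-based 2.0358768255915596 2.385592345525024
```

Call:
drive_tool --motion '[{"rot":[0,-0.01,0],"slide":[-0.1,0,-0.07],"jaw":1},{"rot":[0,-0.02,0],"slide":[-0.18,0,-0.14],"jaw":1},{"rot":[0,-0.02,0],"slide":[-0.18,0.3,-0.14],"jaw":1},{"rot":[0,-0.02,0],"slide":[-0.18,0.6,-0.14],"jaw":1},{"rot":[0,-0.02,0],"slide":[-0.18,0.9,-0.14],"jaw":1},{"rot":[0,-0.02,0],"slide":[-0.18,1.1,-0.14],"jaw":1},{"rot":[0,-0.02,0],"slide":[-0.18,1.1,-0.14],"jaw":1},{"rot":[0,-0.02,0],"slide":[-0.18,1.1,-0.14],"jaw":1}]'

```text
clock: 6.55
position: [0.4589, 0.3273, 0.1033]
tool_rot: [0.705, 0.05, -0.051, -0.705]
ft_force: [-0.4, -0.1, -1.0]
finger_gap: 0.0113
```

```bash
python3 snap.py 6 side top; python3 - <<'E'
from h import *
b=cv2.imread("pics/top6.png");a=cv2.imread("pics/side6.png")
cv2.imwrite("pics/z6b.png",np.hstack([cv2.resize(b[192:214,120:142],None,fx=18,fy=18,interpolation=cv2.INTER_CUBIC),cv2.resize(b[228:250,118:138],None,fx=18,fy=18,interpolation=cv2.INTER_CUBIC)]))
cv2.imwrite("pics/s6.png",cv2.resize(a[245:295,180:245],None,fx=12,fy=12,interpolation=cv2.INTER_CUBIC))
c=load("top6.npz"); I=c["img"].astype(int).sum(2)//3
print(I[237:246,127:138]); print(I[193:207,124:140])
P=cloud(c)*1000
print(np.median(P[237:241,131:133,2]),np.median(P[198:205,133:136,2]),np.median(P[196:198,128:135,2]))
E
```

```text
6.55 [0.4589 0.3273 0.1033] [ 0.7054  0.0505 -0.0507 -0.7052] [-0.38 -0.11 -1.01] [0.001 0.046 0.026] 0.0113 [-0.74  0.42  0.06  1.92 -0.03  0.8   1.05]
z yaw 98.20705083867685 y [-4.e-04 -2.e-04 -1.e+00]
[[151 143 139 162 136  81  77  67  64  52 141]
 [ 91  86  85  84  77  72  78  72  64  52 132]
 [ 76  78  79  53  54  79  80  80  68  52 110]
 [100  92  91  57  56  98  82  79  78  57 106]
 [156 129  89  69  90 141  90  78  75  70 110]
 [216 196 150 142 163 174 121 123 127 135 135]
 [220 221 220 221 218 218 187 209 213 206 176]
 [211 211 208 205 198 197 168 158 140 129 101]
 [150 136 122 121 121 102  87  68  58  56  39]]
[[222 233 224 243 248 254 253 254 255 255 255 254 254 254 254 254]
 [255 254 253 252 251 254 253 253 254 253 254 253 253 254 254 254]
 [253 227 157 145 190 252 253 253 252 243 252 246 231 231 194 177]
 [167 100  47  54 116 210 220 217 182 149 155 142 102 154 153 126]
 [ 44  27  23  57 111 134 137 131 120 115 125 124  76 132 181 181]
 [ 25  25  23  20  61  97 109 103  78  81 114 126  90 120 170 170]
 [ 24  27  28  14  17  61 100 123  95  94 121 129  90  81 120 130]
 [ 25  27  30  19  26 111 172 162 122 128 144 135  96  74 120 115]
 [ 28  27  27  19  35 153 232 201 142 148 168 142 109  75 131 128]
 [ 31  28  28  20  27 114 136  98  82  74 114 132 113  69 151 138]
 [ 27  29  29  25  16  63  76  73  67  60  69 112 120  70 153 146]
 [ 23  24  25  24  14  11  23  31  47  45  43  67  97  64 137 133]
 [ 26  25  28  24  19  13   8  13  19  25  41  42  62  51  75  77]
 [ 26  28  27  26  14  13   8  10   9  10  16  19  37  53  57  58]]
91.6604205917744 102.58358816896117 101.96192403120145
```

View pics/z6b.png

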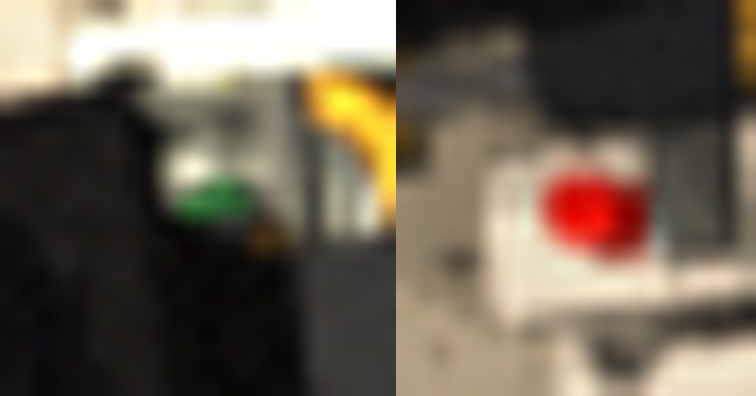

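View pics/s6.png

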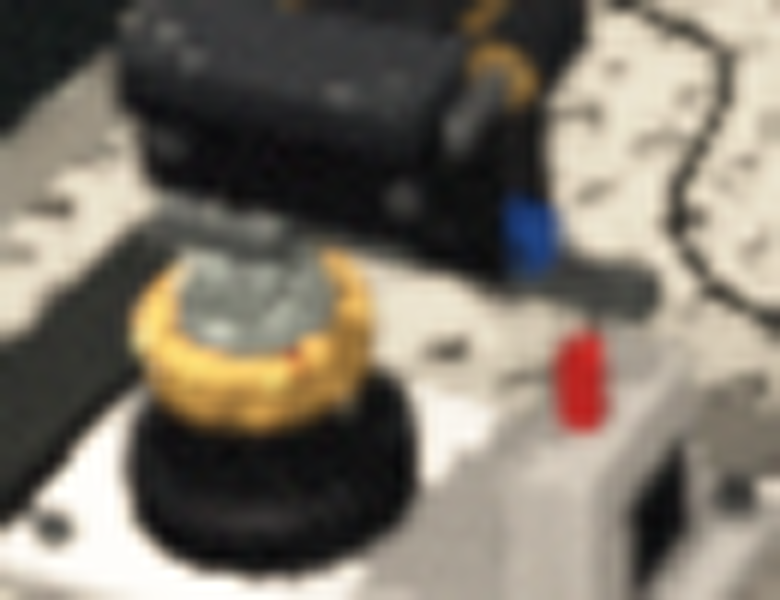

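```bash
cat > m15.py <<'E'
from h import *
c=load("top6.npz")
zb=.0920
A=np.array([.5194,.3377])
tb=ray(c,137.0,242.0,zb)[:2]
for yaw in (6,7,8):
  a=np.radians(yaw); x=np.array([np.cos(a),np.sin(a)]);y=np.array([-x[1],x[0]])
  L=[((ray(c,u,v,z)[:2]-A)@y*1000+17).round(2) for u,v,z in((136.9,197,zb),(137.5,201,zb),(135.6,198,zb+.01),(136.4,203,zb+.01))]
  F=[((ray(c,u,v,zb+.01)[:2]-A)@x*1000-17).round(2) for u,v in((130,196.3),(134,195.9))]
  print(yaw,"lat head",L,"lat tail",((tb-A)@y+.006)*1000,"front",F,"tail x",((tb-A)@x+.108)*1000)
# green through hole
h=cv2.cvtColor(c["img"],cv2.COLOR_RGB2HSV); m=cv2.inRange(h,(45,70,30),(85,255,255)); m[:190]=0;m[215:]=0;m[:,:118]=0;m[:,150:]=0
v,u=np.nonzero(m); print(u.mean(),v.mean(),len(u))
E
python3 m15.py
```

```text
6 lat head [np.float64(0.59), np.float64(-0.26), np.float64(1.07), np.float64(-0.11)] lat tail -2.2312746200032727 front [np.float64(-0.26), np.float64(-0.5)] tail x 1.2561081771102072
7 lat head [np.float64(0.33), np.float64(-0.32), np.float64(0.9), np.float64(-0.05)] lat tail -0.36708317221907477 front [np.float64(-0.29), np.float64(-0.71)] tail x 1.1287102386952907
8 lat head [np.float64(0.07), np.float64(-0.38), np.float64(0.72), np.float64(0.02)] lat tail 1.499047750778697 front [np.float64(-0.32), np.float64(-0.93)] tail x 1.0338663304270828
131.44444444444446 202.88888888888889 9
```

Call:
drive_tool --motion '[{"rot":[0,0,0],"slide":[0,0.15,0],"jaw":1},{"rot":[0,0,0],"slide":[0,0.3,0],"jaw":1},{"rot":[0,0,0],"slide":[0,0.45,0],"jaw":1},{"rot":[0,0,0],"slide":[0,0.6,0],"jaw":1},{"rot":[0,0,0],"slide":[0,0.75,0],"jaw":1},{"rot":[0,0,0],"slide":[0,0.9,0],"jaw":1},{"rot":[0,0,0],"slide":[0,0.9,0],"jaw":1},{"rot":[0,0,0],"slide":[0,0.9,0],"jaw":1}]'

```text
clock: 7.32
position: [0.459, 0.3273, 0.0944]
tool_rot: [0.705, 0.051, -0.051, -0.705]
ft_force: [-0.8, 0.3, -1.3]
finger_gap: 0.0117
```

```bash
python3 snap.py 7 side top; python3 - <<'E'
from h import *
b=cv2.imread("pics/top7.png");a=cv2.imread("pics/side7.png")
cv2.imwrite("pics/z7.png",np.hstack([cv2.resize(b[190:250,118:142],None,fx=8,fy=8,interpolation=cv2.INTER_CUBIC),cv2.resize(a[240:300,180:250],None,fx=8,fy=8,interpolation=cv2.INTER_CUBIC)]))
P=cloud(load("top7.npz"))*1000
print(np.median(P[238:241,133:135,2]),np.median(P[198:203,134:136,2]))
E
```

```text
7.317 [0.459  0.3273 0.0944] [ 0.7053  0.0505 -0.0507 -0.7053] [-0.78  0.29 -1.34] [-0.032  0.005 -0.021] 0.0117 [-0.74  0.43  0.06  1.93 -0.04  0.78  1.05]
z yaw 98.20577150125376 y [-2.e-04 -1.e-04 -1.e+00]
94.56944988078686 90.09356353706028
```

View pics/z7.png

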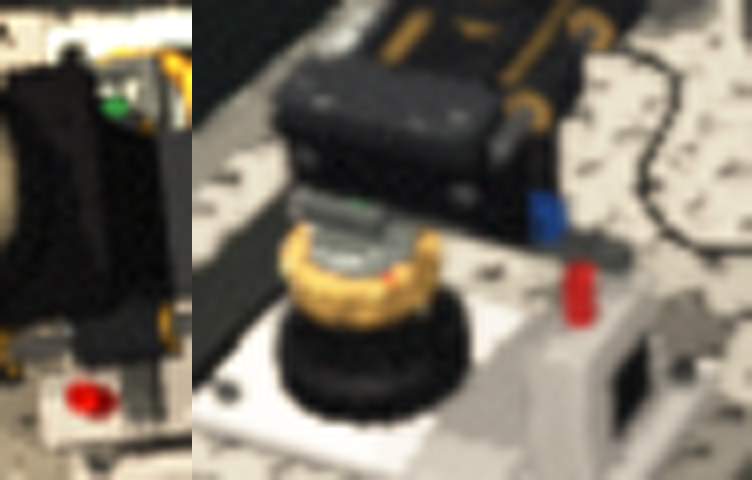

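Call:
drive_tool --motion '[{"rot":[0,0,0],"slide":[0,0.1,0],"jaw":1},{"rot":[0,0,0],"slide":[0,0.2,0],"jaw":1},{"rot":[0,0,0],"slide":[0,0.3,0],"jaw":1},{"rot":[0,0,0],"slide":[0,0.4,0],"jaw":1},{"rot":[0,0,0],"slide":[0,0.5,0],"jaw":1},{"rot":[0,0,0],"slide":[0,0.6,0],"jaw":1},{"rot":[0,0,0],"slide":[0,0.6,0],"jaw":1},{"rot":[0,0,0],"slide":[0,0.6,0],"jaw":1}]'

```text
clock: 8.08
position: [0.459, 0.3275, 0.0883]
tool_rot: [-0.705, -0.051, 0.051, 0.705]
ft_force: [-0.0, 1.0, -1.1]
finger_gap: 0.0118
```

```bash
python3 snap.py 8 side top; python3 - <<'E'
from h import *
b=cv2.imread("pics/top8.png");a=cv2.imread("pics/side8.png")
cv2.imwrite("pics/z8.png",np.hstack([cv2.resize(b[190:250,118:142],None,fx=8,fy=8,interpolation=cv2.INTER_CUBIC),cv2.resize(a[240:300,180:250],None,fx=8,fy=8,interpolation=cv2.INTER_CUBIC)]))
P=cloud(load("top8.npz"))*1000
print(P[237:243,130:138,2].round(0),P[196:203,132:139,2].round(0))
E
```

```text
8.083 [0.459  0.3275 0.0883] [-0.7052 -0.0507  0.0507  0.7054] [-0.05  1.01 -1.11] [ 0.305 -0.015  0.075] 0.0118 [-0.74  0.44  0.06  1.93 -0.04  0.77  1.05]
z yaw 98.22255871114469 y [ 1.e-04  3.e-04 -1.e+00]
[[70. 72. 73. 73. 86. 89. 86. 89.]
 [91. 74. 73. 74. 90. 89. 90. 91.]
 [96. 83. 75. 75. 88. 87. 86. 87.]
 [94. 84. 78. 71. 85. 86. 90. 87.]
 [90. 81. 75. 74. 89. 90. 87. 91.]
 [78. 77. 73. 73. 87. 92. 90. 83.]] [[68. 64. 66. 66. 65. 65. 58.]
 [68. 88. 88. 87. 88. 89. 80.]
 [87. 89. 89. 90. 80. 90. 81.]
 [89. 89. 87. 87. 87. 90. 83.]
 [86. 78. 83. 84. 88. 88. 83.]
 [83. 87. 82. 81. 87. 86. 86.]
 [85. 91. 84. 82. 88. 87. 87.]]
```

View pics/z8.png

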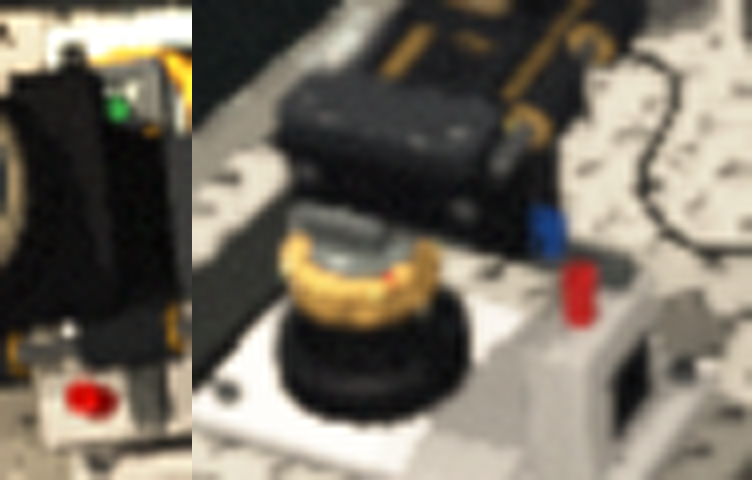

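Call:
drive_tool --motion '[{"rot":[0,0,0],"slide":[0,0.05,0],"jaw":1},{"rot":[0,0,0],"slide":[0,0.1,0],"jaw":1},{"rot":[0,0,0],"slide":[0,0.15,0],"jaw":1},{"rot":[0,0,0],"slide":[0,0.2,0],"jaw":1},{"rot":[0,0,0],"slide":[0,0.25,0],"jaw":1},{"rot":[0,0,0],"slide":[0,0.25,0],"jaw":1},{"rot":[0,0,0],"slide":[0,0.25,0],"jaw":1},{"rot":[0,0,0],"slide":[0,0.25,0],"jaw":1}]'

```text
clock: 8.85
position: [0.459, 0.3275, 0.0861]
tool_rot: [-0.705, -0.051, 0.051, 0.705]
ft_force: [0.6, 1.6, -0.8]
finger_gap: 0.0114
```

```bash
python3 snap.py 9 top; python3 - <<'E'
from h import *
P=cloud(load("top9.npz"))*1000
print(np.median(P[237:242,134:137,2]),np.median(P[198:203,134:138,2]))
E
```

```text
8.85 [0.459  0.3275 0.0861] [-0.7052 -0.0507  0.0506  0.7054] [ 0.57  1.61 -0.83] [0.419 0.068 0.072] 0.0114 [-0.74  0.45  0.06  1.93 -0.04  0.76  1.05]
z yaw 98.2106565354441 y [ 1.e-04  3.e-04 -1.e+00]
86.66556974265932 86.21836324109674
```

Call:
drive_tool --motion '[{"rot":[0,0,0],"slide":[0,0.05,0],"jaw":1},{"rot":[0,0,0],"slide":[0,0.1,0],"jaw":1},{"rot":[0,0,0],"slide":[0,0.15,0],"jaw":1},{"rot":[0,0,0],"slide":[0,0.2,0],"jaw":1},{"rot":[0,0,0],"slide":[0,0.25,0],"jaw":1},{"rot":[0,0,0],"slide":[0,0.25,0],"jaw":1},{"rot":[0,0,0],"slide":[0,0.25,0],"jaw":1},{"rot":[0,0,0],"slide":[0,0.25,0],"jaw":1}]'

```text
clock: 9.57
position: [0.4591, 0.3275, 0.0836]
tool_rot: [-0.705, -0.051, 0.05, 0.705]
ft_force: [0.9, 1.5, -0.7]
finger_gap: 0.0114
```

```bash
python3 snap.py 10 top; python3 - <<'E'
from h import *
P=cloud(load("top10.npz"))*1000
print(np.median(P[237:242,134:137,2]),np.median(P[198:203,134:138,2]))
E
```

```text
9.567 [0.4591 0.3275 0.0836] [-0.7052 -0.0507  0.0505  0.7054] [ 0.88  1.55 -0.73] [ 0.451 -0.008  0.115] 0.0114 [-0.74  0.45  0.06  1.94 -0.04  0.76  1.05]
z yaw 98.20515110377532 y [ 3.e-04  4.e-04 -1.e+00]
81.64388375669047 81.71725720320276
```

Call:
drive_tool --motion '[{"rot":[0,0,0],"slide":[0,0.05,0],"jaw":1},{"rot":[0,0,0],"slide":[0,0.1,0],"jaw":1},{"rot":[0,0,0],"slide":[0,0.15,0],"jaw":1},{"rot":[0,0,0],"slide":[0,0.15,0],"jaw":1},{"rot":[0,0,0],"slide":[0,0.15,0],"jaw":1},{"rot":[0,0,0],"slide":[0,0.15,0],"jaw":1},{"rot":[0,0,0],"slide":[0,0.15,0],"jaw":1},{"rot":[0,0,0],"slide":[0,0.15,0],"jaw":1}]'

```text
clock: 10.28
position: [0.4592, 0.3275, 0.0834]
tool_rot: [-0.705, -0.051, 0.05, 0.705]
ft_force: [-2.0, 0.5, 8.3]
finger_gap: 0.0118
```

```bash
python3 snap.py 11 top; python3 - <<'E'
from h import *
P=cloud(load("top11.npz"))*1000
print(np.median(P[237:242,134:137,2]),np.median(P[198:203,134:138,2]))
E
```

```text
10.283 [0.4592 0.3275 0.0834] [-0.7051 -0.0507  0.0505  0.7055] [-1.98  0.54  8.31] [0.01  0.614 0.113] 0.0118 [-0.74  0.45  0.06  1.94 -0.04  0.76  1.05]
z yaw 98.2016852087344 y [ 3.e-04  6.e-04 -1.e+00]
82.63620419495146 82.3447338207744
```

Call:
drive_tool --motion '[{"rot":[0,0,0],"slide":[0,-0.1,0],"jaw":1},{"rot":[0,0,0],"slide":[0,-0.1,0],"jaw":0.6},{"rot":[0,0,0],"slide":[0,-0.1,0],"jaw":0.4},{"rot":[0,0,0],"slide":[0,-0.1,0],"jaw":0.3},{"rot":[0,0,0],"slide":[0,-0.1,0],"jaw":0.3},{"rot":[0,0,0],"slide":[0,-0.1,0],"jaw":0.3},{"rot":[0,0,0],"slide":[0,-0.1,0],"jaw":0.3},{"rot":[0,0,0],"slide":[0,-0.1,0],"jaw":0.3}]'

```text
clock: 11.0
position: [0.459, 0.3272, 0.0829]
tool_rot: [0.705, 0.051, -0.051, -0.705]
ft_force: [0.1, 0.8, 0.2]
finger_gap: 0.0303
```

Call:
drive_tool --motion '[{"rot":[0,0,0],"slide":[0,-0.5,0],"jaw":0.3},{"rot":[0,0,0],"slide":[0,-1.5,0],"jaw":0.3},{"rot":[0,0,0],"slide":[0,-3,0],"jaw":0.1},{"rot":[0,0,0],"slide":[0,-5,0],"jaw":0},{"rot":[0,0,0],"slide":[0,-7.5,-1],"jaw":-0.5},{"rot":[0,0,0],"slide":[0,-9,-4],"jaw":-1},{"rot":[0,0,0],"slide":[0,-9,-8],"jaw":-1},{"rot":[0,0,0],"slide":[0,-9,-12],"jaw":-1}]'

```text
clock: 11.67
position: [0.477, 0.2086, 0.1755]
tool_rot: [-0.704, -0.053, 0.05, 0.706]
ft_force: [0.4, -0.9, -0.3]
finger_gap: 0.0621
```

```bash
python3 snap.py 12 side top; python3 - <<'E'
from h import *
b=cv2.imread("pics/top12.png");a=cv2.imread("pics/side12.png")
cv2.imwrite("pics/z12.png",np.hstack([cv2.resize(b[190:250,118:158],None,fx=8,fy=8,interpolation=cv2.INTER_CUBIC),cv2.resize(a[245:305,185:240],None,fx=8,fy=8,interpolation=cv2.INTER_CUBIC)]))
P=cloud(load("top12.npz"))*1000
np.set_printoptions(linewidth=150)
print(P[194:214:1,124:146,2].round(0).astype(int)); print(P[234:244,126:140,2].round(0).astype(int))
E
```

```text
11.667 [0.477  0.2086 0.1755] [-0.7044 -0.053   0.0502  0.706 ] [ 0.45 -0.89 -0.26] [-0.02  -0.044 -0.031] 0.0621 [-0.59  0.26  0.11  1.96 -0.04  0.92  1.26]
z yaw 98.36972221535537 y [ 0.0038  0.0025 -1.    ]
[[571 574 572 573 574 573 573 574 575 572 573 573 570 572 571 571 569 568 567 567 563 562]
 [573 574 573 576 575 576 575 576 574 576 574 574 575 575 573 570 570 571 569 569 568 566]
 [576 575 575 576 577 578 578 579 577 576 576 576 574 574 574 573 572 572 570 571 568 567]
 [578 578 577 576 578 577 578 578 579 579 577 577 577 578 578 577 572 574 574 571 572 569]
 [576 580 580 580 580 580 581 581 579 581 578 578 579 578 577 578 577 574 576 575 570 570]
 [580 580 580 582 582 581 582 580 581 582 583 583 579 582 579 581 578 577 575 574 575 572]
 [583 581 581 583 582 583 585 583 584 584 583 586 582 583 580 581 581 579 581 577 579 574]
 [583 582 582 584 585 582 588 584 584 583 587 585 586 582 581 582 583 582 580 580 577 577]
 [586 585 585 585 587 584 587 585 584 589 586 585 585 585 584 585 583 583 582 579 579 580]
 [587 586 587 584 588 588 588 589 589 590 588 587 586 588 587 586 586 5
[... 961 characters left out ...]
3  632  633  634  635  634  633  632  632]
 [ 631  629  633  633  633  633  634  635  634  634  633  635 1224  635]
 [ 632  632  633  633  632  633  635  637  637  637  635  636  636  635]
 [ 633  632  634  633  634  637  637  638  637  638  638  637  635  637]
 [ 635  635  636  637  636  636  638  638  637  640  638  639  638  638]
 [ 635  635  637  636  638  638  639  639  639  640  641  640  640  640]
 [ 639  636  637  638  640  640  639  641  640  641  641  641  642  641]
 [ 636  639  641  639  639  641  640  641  643  642  642  642  643  642]
 [ 639  640  640  640  643  642  643  642  643  643  644  645  643  645]
 [ 641  640  641  643  643  644  643  645  645  644  645  644  644  644]]
```

View pics/z12.png

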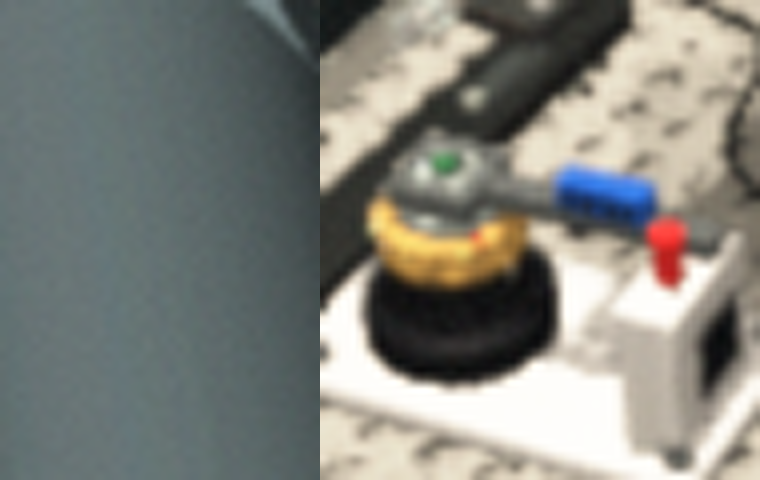

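```bash
python3 - <<'E'
from h import *
for n in("top2.npz","side1.npz"):
    P=cloud(load(n)).reshape(-1,3)
    ok=np.isfinite(P).all(1)
    P=P[ok]
    for zlo,zhi in((.02,.1),(.1,.2),(.2,.4)):
        m=(P[:,0]>.45)&(P[:,0]<.72)&(P[:,1]>.2)&(P[:,1]<.5)&(P[:,2]>zlo)&(P[:,2]<zhi)
        Q=P[m]
        if len(Q): print(n,zlo,len(Q),"x pct",np.percentile(Q[:,0],[0,1,5,50]).round(3), Q[np.argsort(Q[:,0])[:3]].round(3).tolist(), Q[(Q[:,0]>.56)][:,0].min() if (Q[:,0]>.56).any() else None)
E
```

```text
top2.npz 0.02 1537 x pct [0.483 0.486 0.494 0.605] [[0.483, 0.338, 0.031], [0.483, 0.333, 0.029], [0.483, 0.336, 0.029]] 0.5730018792911697
top2.npz 0.1 1225 x pct [0.593 0.617 0.618 0.619] [[0.593, 0.429, 0.185], [0.593, 0.426, 0.193], [0.593, 0.423, 0.183]] 0.5929659079931411
top2.npz 0.2 5982 x pct [0.587 0.616 0.619 0.66 ] [[0.587, 0.426, 0.223], [0.588, 0.426, 0.212], [0.588, 0.424, 0.212]] 0.587215040680808
side1.npz 0.02 2299 x pct [0.486 0.492 0.502 0.623] [[0.486, 0.336, 0.024], [0.487, 0.35, 0.027], [0.487, 0.34, 0.027]] 0.5726427399229665
side1.npz 0.1 2770 x pct [0.596 0.619 0.621 0.625] [[0.596, 0.432, 0.192], [0.596, 0.433, 0.186], [0.596, 0.427, 0.192]] 0.5957906497394745
side1.npz 0.2 3253 x pct [0.589 0.603 0.621 0.638] [[0.589, 0.429, 0.222], [0.593, 0.428, 0.227], [0.593, 0.429, 0.204]] 0.5894402419009314
```

Call:
drive_tool --motion '[{"rot":[0,-0.1,0],"slide":[1.5,0,3],"jaw":-1},{"rot":[0,-0.2,0],"slide":[3,0,6],"jaw":-1},{"rot":[0,-0.3,0],"slide":[4.5,0,9],"jaw":-1},{"rot":[0,-0.4,0],"slide":[6.1,0,12.1],"jaw":-1},{"rot":[0,-0.485,0],"slide":[6.1,1.5,12.1],"jaw":-1},{"rot":[0,-0.485,0],"slide":[6.1,3,12.1],"jaw":-1},{"rot":[0,-0.485,0],"slide":[6.1,3,12.1],"jaw":-1},{"rot":[0,-0.485,0],"slide":[6.1,3,12.1],"jaw":-1}]' --newtons 30

```text
clock: 12.43
position: [0.5188, 0.3368, 0.143]
tool_rot: [0.673, 0.218, -0.219, -0.672]
ft_force: [0.7, -0.4, 0.3]
finger_gap: 0.087
```

```bash
python3 snap.py 13 side top; python3 - <<'E'
from h import *
b=cv2.imread("pics/top13.png");a=cv2.imread("pics/side13.png")
cv2.imwrite("pics/z13.png",np.hstack([cv2.resize(b[160:260,100:190],None,fx=4.4,fy=4.4,interpolation=cv2.INTER_CUBIC),cv2.resize(a[220:320,160:250],None,fx=4.4,fy=4.4,interpolation=cv2.INTER_CUBIC)]))
E
```

```text
12.433 [0.5188 0.3368 0.143 ] [ 0.6727  0.2179 -0.2188 -0.6724] [ 0.66 -0.36  0.33] [ 0.058  0.092 -0.01 ] 0.087 [-0.63  0.45 -0.01  1.76  0.01  0.93  1.55]
z yaw 125.9736014015384 y [-1.1e-03 -8.0e-04 -1.0e+00]
```

View pics/z13.png

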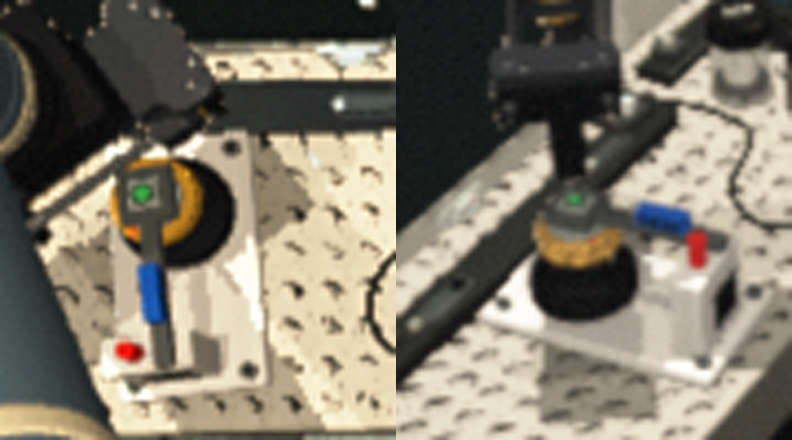

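```bash
python3 - <<'E'
from h import *
c=load("top13.npz");P=cloud(c)*1000; I=c["img"]
cv2.imwrite("pics/z13b.png",cv2.resize(I[195:248,115:150,::-1],None,fx=11,fy=11,interpolation=cv2.INTER_CUBIC))
hs=cv2.cvtColor(I,cv2.COLOR_RGB2HSV)
m=(hs[...,1]<80)&(hs[...,2]<140)&(hs[...,2]>40)
z=P[...,2]
k=m&(z>75)&(z<95); k[:195]=0;k[246:]=0;k[:,:122]=0;k[:,:]&=(np.arange(560)<145)[None]
v,u=np.nonzero(k)
for a,b in((198,203),(203,208),(209,216),(216,222),(234,240),(240,245)):
    q=(v>=a)&(v<b); print(a,q.sum(),np.median(z[v[q],u[q]]) if q.any() else None)
h=hs; b=cv2.inRange(h,(95,130,60),(125,255,255)); b[:210]=0;b[240:]=0;b[:,:120]=0;b[:,145:]=0
v,u=np.nonzero(b);print("blue",len(u),u.mean(),v.mean(),ray(c,u.mean(),v.mean(),.095))
g=cv2.inRange(h,(45,90,40),(80,255,255)); g[:195]=0;g[212:]=0;g[:,:120]=0;g[:,145:]=0
v,u=np.nonzero(g);print("green",u.mean(),v.mean())
E
```

```text
198 53 82.7905139618285
203 52 83.09637006934103
209 38 82.65651802758961
216 22 82.23479587941779
234 28 82.58764691397504
240 18 81.88944707022772
blue 62 134.17741935483872 226.30645161290323 [0.45586553 0.32635545 0.095     ]
green 131.6153846153846 203.3846153846154
```

View pics/z13b.png

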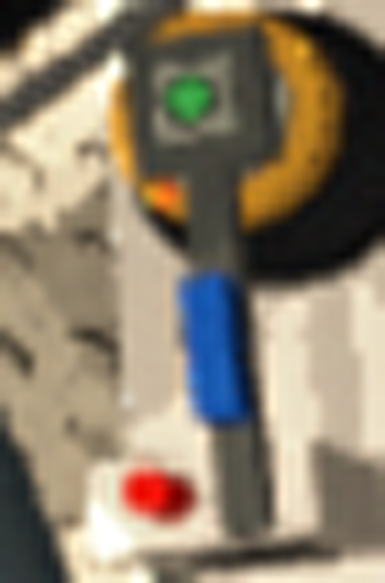

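Call:
drive_tool --motion '[{"rot":[0,0,0],"slide":[0,2,0],"jaw":-1},{"rot":[0,0,0],"slide":[0,4,0],"jaw":-1},{"rot":[0,0,0],"slide":[0,6,0],"jaw":-1},{"rot":[0,0,0],"slide":[0,8,0],"jaw":-1},{"rot":[0,0,0],"slide":[0,9.5,0],"jaw":-1},{"rot":[0,0,0],"slide":[0,10.1,0],"jaw":-1},{"rot":[0,0,0],"slide":[0,10.1,0],"jaw":-1},{"rot":[0,0,0],"slide":[0,10.1,0],"jaw":-1}]' --newtons 8

```text
clock: 13.2
position: [0.52, 0.3373, 0.0432]
tool_rot: [-0.672, -0.219, 0.218, 0.673]
ft_force: [1.0, 0.8, 0.0]
finger_gap: 0.0866
```

Call:
drive_tool --motion '[{"rot":[0,0,0],"slide":[0,0,0],"jaw":-0.5},{"rot":[0,0,0],"slide":[0,0,0],"jaw":-0.3},{"rot":[0,0,0],"slide":[0,0,0],"jaw":1},{"rot":[0,0,0],"slide":[0,0,0],"jaw":1},{"rot":[0,0,0],"slide":[0,0,0],"jaw":1},{"rot":[0,0,0],"slide":[0,0,0],"jaw":1},{"rot":[0,0,0],"slide":[0,0,0],"jaw":1},{"rot":[0,0,0],"slide":[0,0,0],"jaw":1}]' --newtons 8

```text
clock: 13.87
position: [0.5203, 0.3358, 0.0423]
tool_rot: [0.673, 0.219, -0.218, -0.672]
ft_force: [2.3, -3.2, 2.3]
finger_gap: 0.0551
```

```bash
python3 snap.py 14 side top; python3 - <<'E'
from h import *
b=cv2.imread("pics/top14.png");a=cv2.imread("pics/side14.png")
cv2.imwrite("pics/z14.png",np.hstack([cv2.resize(b[160:260,100:190],None,fx=4.4,fy=4.4,interpolation=cv2.INTER_CUBIC),cv2.resize(a[220:320,160:250],None,fx=4.4,fy=4.4,interpolation=cv2.INTER_CUBIC)]))
E
```

```text
13.867 [0.5203 0.3358 0.0423] [ 0.6731  0.2185 -0.2179 -0.6721] [ 2.3  -3.16  2.26] [-0.681 -0.408  0.097] 0.0551 [-0.63  0.58 -0.01  1.82  0.01  0.74  1.54]
z yaw 125.94839668098858 y [ 0.0013 -0.0011 -1.    ]
```

View pics/z14.png

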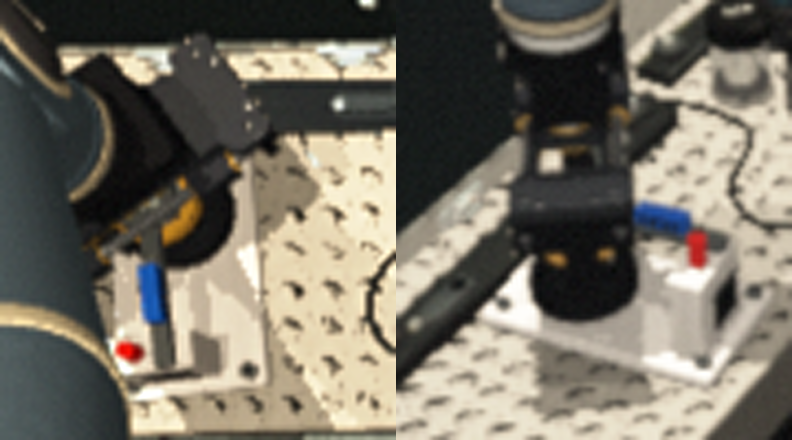

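Call:
drive_tool --motion '[{"rot":[0,0,0],"slide":[0,0,-0.07],"jaw":1},{"rot":[0,0,0],"slide":[0,0,-0.14],"jaw":1},{"rot":[0,0,0],"slide":[0,0,-0.14],"jaw":1},{"rot":[0,0,0],"slide":[0,0,-0.14],"jaw":1},{"rot":[0,0.02,0],"slide":[0,0,-0.14],"jaw":1},{"rot":[0,0.04,0],"slide":[0,0,-0.14],"jaw":1},{"rot":[0,0.06,0],"slide":[0,0,-0.14],"jaw":1},{"rot":[0,0.08,0],"slide":[0,0,-0.14],"jaw":1}]' --newtons 40

```text
clock: 14.63
position: [0.5202, 0.336, 0.0423]
tool_rot: [-0.681, -0.191, 0.191, 0.681]
ft_force: [1.7, -3.9, 6.1]
finger_gap: 0.0548
```

```bash
python3 snap.py 15
```

```text
14.633 [0.5202 0.336  0.0423] [-0.6808 -0.1909  0.1907  0.6809] [ 1.71 -3.94  6.06] [-0.726 -0.317  0.091] 0.0548 [-0.65  0.58  0.01  1.82 -0.01  0.74  1.48]
z yaw 121.3093428853448 y [ 3.e-04  2.e-04 -1.e+00]
```

Call:
drive_tool --motion '[{"rot":[0,0.02,0],"slide":[0,0,-0.05],"jaw":1},{"rot":[0,0.04,0],"slide":[0,0,-0.1],"jaw":1},{"rot":[0,0.06,0],"slide":[0,0,-0.1],"jaw":1},{"rot":[0,0.08,0],"slide":[0,0,-0.1],"jaw":1},{"rot":[0,0.1,0],"slide":[0,0,-0.1],"jaw":1},{"rot":[0,0.12,0],"slide":[0,0,-0.1],"jaw":1},{"rot":[0,0.12,0],"slide":[0,0,-0.1],"jaw":1},{"rot":[0,0.12,0],"slide":[0,0,-0.1],"jaw":1}]'

```text
clock: 15.3
position: [0.5201, 0.3362, 0.0423]
tool_rot: [-0.691, -0.15, 0.15, 0.691]
ft_force: [1.4, -1.2, 5.3]
finger_gap: 0.0549
```

```bash
python3 snap.py 16 side top; python3 - <<'E'
from h import *
b=cv2.imread("pics/top16.png");a=cv2.imread("pics/side16.png")
cv2.imwrite("pics/z16.png",np.hstack([cv2.resize(b[195:255,110:160],None,fx=7,fy=7,interpolation=cv2.INTER_CUBIC),cv2.resize(a[245:305,185:245],None,fx=7,fy=7,interpolation=cv2.INTER_CUBIC)]))
E
```

```text
15.3 [0.5201 0.3362 0.0423] [-0.6905 -0.1503  0.1502  0.6914] [ 1.38 -1.16  5.29] [-0.434 -0.134  0.128] 0.0549 [-0.67  0.58  0.04  1.82 -0.03  0.74  1.38]
z yaw 114.53784956726477 y [-2.0e-04  1.3e-03 -1.0e+00]
```

View pics/z16.png

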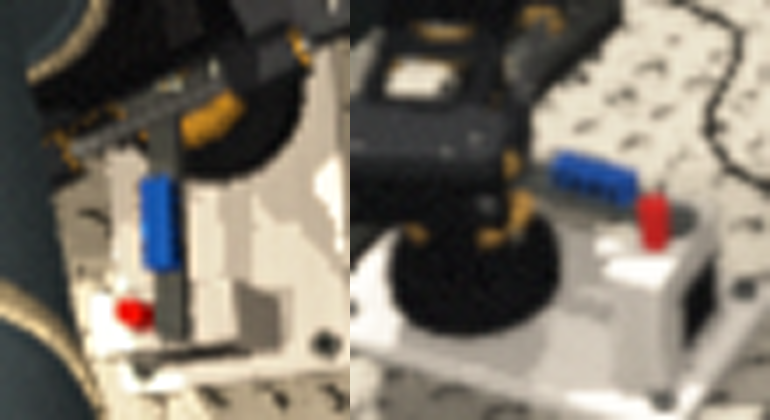

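Call:
drive_tool --motion '[{"rot":[0,0.01,0],"slide":[0,0,0],"jaw":1},{"rot":[0,0.02,0],"slide":[0,0,0],"jaw":1},{"rot":[0,0.03,0],"slide":[0,0,0],"jaw":1},{"rot":[0,0.04,0],"slide":[0,0,0],"jaw":1},{"rot":[0,0.05,0],"slide":[0,0,0],"jaw":1},{"rot":[0,0.06,0],"slide":[0,0,0],"jaw":1},{"rot":[0,0.06,0],"slide":[0,0,0],"jaw":1},{"rot":[0,0.06,0],"slide":[0,0,0],"jaw":1}]'

```text
clock: 16.07
position: [0.52, 0.3364, 0.0423]
tool_rot: [-0.695, -0.13, 0.13, 0.696]
ft_force: [0.6, -1.5, 5.3]
finger_gap: 0.0549
```

```bash
python3 snap.py 17 top; cat > keyyaw.py <<'E'
import sys
from h import *
A=np.array([.5194,.3377])
for t in sys.argv[1:]:
    c=load(f"top{t}.npz");hs=cv2.cvtColor(c["img"],cv2.COLOR_RGB2HSV)
    b=cv2.inRange(hs,(95,130,60),(125,255,255)); b[:210]=0;b[240:]=0;b[:,:120]=0;b[:,148:]=0
    v,u=np.nonzero(b);B=ray(c,u.mean(),v.mean(),.093)[:2];d=A-B;print(t,len(u),"key yaw",np.degrees(np.arctan2(d[1],d[0])).round(2),np.linalg.norm(d).round(4))
E
python3 keyyaw.py 13 14 16 17
```

```text
16.067 [0.52   0.3364 0.0423] [-0.6946 -0.1296  0.1296  0.6956] [ 0.56 -1.45  5.32] [-0.403 -0.108  0.196] 0.0549 [-0.68  0.58  0.05  1.83 -0.04  0.74  1.34]
z yaw 111.12431253668304 y [-2.0e-04  1.4e-03 -1.0e+00]
13 62 key yaw 9.56 0.0641
14 61 key yaw 9.48 0.0639
16 61 key yaw 5.04 0.0637
17 61 key yaw 5.04 0.0637
```

Call:
drive_tool --motion '[{"rot":[0,0.02,0],"slide":[0,0,0],"jaw":1},{"rot":[0,0.04,0],"slide":[0,0,0],"jaw":1},{"rot":[0,0.06,0],"slide":[0,0,0],"jaw":1},{"rot":[0,0.08,0],"slide":[0,0,0],"jaw":1},{"rot":[0,0.1,0],"slide":[0,0,0],"jaw":1},{"rot":[0,0.12,0],"slide":[0,0,0],"jaw":1},{"rot":[0,0.14,0],"slide":[0,0,0],"jaw":1},{"rot":[0,0.15,0],"slide":[0,0,0],"jaw":1}]'

```text
clock: 16.78
position: [0.5199, 0.3367, 0.0423]
tool_rot: [-0.702, -0.077, 0.077, 0.703]
ft_force: [1.0, -0.5, 5.7]
finger_gap: 0.0551
```

```bash
python3 snap.py 18 top; python3 keyyaw.py 18
```

```text
16.783 [0.5199 0.3367 0.0423] [-0.7023 -0.0771  0.0771  0.7035] [ 0.98 -0.45  5.68] [-0.308 -0.088  0.274] 0.0551 [-0.71  0.58  0.09  1.83 -0.08  0.74  1.21]
z yaw 102.525259372316 y [-2.0e-04  1.7e-03 -1.0e+00]
18 58 key yaw 5.32 0.0638
```

Call:
drive_tool --motion '[{"rot":[0,0.01,0],"slide":[0,0,0],"jaw":1},{"rot":[0,0.02,0],"slide":[0,0,0],"jaw":1},{"rot":[0,0.03,0],"slide":[0,0,0],"jaw":1},{"rot":[0,0.04,0],"slide":[0,0,0],"jaw":1},{"rot":[0,0.05,0],"slide":[0,0,0],"jaw":1},{"rot":[0,0.06,0],"slide":[0,0,0],"jaw":1},{"rot":[0,0.07,0],"slide":[0,0,0],"jaw":1},{"rot":[0,0.08,0],"slide":[0,0,0],"jaw":1}]'

```text
clock: 17.5
position: [0.5199, 0.3369, 0.0423]
tool_rot: [-0.705, -0.049, 0.049, 0.706]
ft_force: [-0.6, -0.9, 5.3]
finger_gap: 0.0551
```

```bash
python3 snap.py 19
```

```text
17.5 [0.5199 0.3369 0.0423] [-0.7047 -0.0491  0.0491  0.7061] [-0.6  -0.95  5.31] [-0.183 -0.096  0.281] 0.0551 [-0.72  0.58  0.11  1.83 -0.09  0.74  1.15]
z yaw 97.96149375950864 y [-2.e-04  2.e-03 -1.e+00]
```

Call:
drive_tool --motion '[{"rot":[0,0.01,0],"slide":[0,0,0],"jaw":1},{"rot":[0,0.02,0],"slide":[0,0,0],"jaw":1},{"rot":[0,0.03,0],"slide":[0,0,0],"jaw":1},{"rot":[0,0.04,0],"slide":[0,0,0],"jaw":1},{"rot":[0,0.05,0],"slide":[0,0,0],"jaw":1},{"rot":[0,0.05,0],"slide":[0,0,0],"jaw":1},{"rot":[0,0.05,0],"slide":[0,0,0],"jaw":1},{"rot":[0,0.05,0],"slide":[0,0,0],"jaw":1}]'

```text
clock: 18.17
position: [0.5199, 0.337, 0.0423]
tool_rot: [-0.706, -0.031, 0.031, 0.707]
ft_force: [0.4, 0.5, 4.8]
finger_gap: 0.0552
```

```bash
python3 snap.py 20
```

```text
18.167 [0.5199 0.337  0.0423] [-0.7056 -0.0314  0.0315  0.7072] [0.44 0.55 4.8 ] [-0.103  0.054  0.17 ] 0.0552 [-0.73  0.58  0.13  1.83 -0.11  0.74  1.11]
z yaw 95.09650283023988 y [-2.0e-04  2.3e-03 -1.0e+00]
```

Call:
drive_tool --motion '[{"rot":[0,0.005,0],"slide":[0,0,0],"jaw":1},{"rot":[0,0.01,0],"slide":[0,0,0],"jaw":1},{"rot":[0,0.015,0],"slide":[0,0,0],"jaw":1},{"rot":[0,0.02,0],"slide":[0,0,0],"jaw":1},{"rot":[0,0.025,0],"slide":[0,0,0],"jaw":1},{"rot":[0,0.03,0],"slide":[0,0,0],"jaw":1},{"rot":[0,0.03,0],"slide":[0,0,0],"jaw":1},{"rot":[0,0.03,0],"slide":[0,0,0],"jaw":1}]'

```text
clock: 18.83
position: [0.5199, 0.3371, 0.0423]
tool_rot: [-0.706, -0.021, 0.021, 0.708]
ft_force: [-0.2, -0.6, 5.2]
finger_gap: 0.055
```

```bash
python3 snap.py 21
```

```text
18.833 [0.5199 0.3371 0.0423] [-0.706  -0.0209  0.021   0.7076] [-0.21 -0.64  5.25] [-0.039 -0.011  0.17 ] 0.055 [-0.74  0.58  0.13  1.83 -0.11  0.74  1.08]
z yaw 93.39002599640146 y [-2.0e-04  2.4e-03 -1.0e+00]
```

Call:
drive_tool --motion '[{"rot":[0,0.005,0],"slide":[0,0,0],"jaw":1},{"rot":[0,0.01,0],"slide":[0,0,0],"jaw":1},{"rot":[0,0.015,0],"slide":[0,0,0],"jaw":1},{"rot":[0,0.02,0],"slide":[0,0,0],"jaw":1},{"rot":[0,0.025,0],"slide":[0,0,0],"jaw":1},{"rot":[0,0.03,0],"slide":[0,0,0],"jaw":1},{"rot":[0,0.035,0],"slide":[0,0,0],"jaw":1},{"rot":[0,0.04,0],"slide":[0,0,0],"jaw":1}]'

```text
clock: 19.5
position: [0.5199, 0.3372, 0.0423]
tool_rot: [-0.706, -0.007, 0.007, 0.708]
ft_force: [0.3, 1.4, 5.4]
finger_gap: 0.0547
```

```bash
python3 snap.py 22
```

```text
19.5 [0.5199 0.3372 0.0423] [-0.7062 -0.0067  0.0068  0.7079] [0.29 1.42 5.45] [0.127 0.022 0.327] 0.0547 [-0.75  0.58  0.14  1.83 -0.12  0.74  1.05]
z yaw 91.09948301800897 y [-2.0e-04  2.5e-03 -1.0e+00]
```

Call:
drive_tool --motion '[{"rot":[0,0.004,0],"slide":[0,0,0],"jaw":1},{"rot":[0,0.008,0],"slide":[0,0,0],"jaw":1},{"rot":[0,0.012,0],"slide":[0,0,0],"jaw":1},{"rot":[0,0.016,0],"slide":[0,0,0],"jaw":1},{"rot":[0,0.02,0],"slide":[0,0,0],"jaw":1},{"rot":[0,0.024,0],"slide":[0,0,0],"jaw":1},{"rot":[0,0.028,0],"slide":[0,0,0],"jaw":1},{"rot":[0,0.032,0],"slide":[0,0,0],"jaw":1}]'

```text
clock: 20.17
position: [0.5199, 0.3372, 0.0422]
tool_rot: [-0.706, 0.005, -0.004, 0.708]
ft_force: [-0.6, 1.6, 5.2]
finger_gap: 0.0552
```

```bash
python3 snap.py 23
```

```text
20.167 [0.5199 0.3372 0.0422] [-0.7062  0.0046 -0.0045  0.708 ] [-0.65  1.59  5.19] [0.394 0.161 0.327] 0.0552 [-0.75  0.58  0.15  1.83 -0.13  0.74  1.03]
z yaw 89.26613164434775 y [-2.0e-04  2.5e-03 -1.0e+00]
```

Call:
drive_tool --motion '[{"rot":[0,0.004,0],"slide":[0,0,0],"jaw":1},{"rot":[0,0.008,0],"slide":[0,0,0],"jaw":1},{"rot":[0,0.012,0],"slide":[0,0,0],"jaw":1},{"rot":[0,0.016,0],"slide":[0,0,0],"jaw":1},{"rot":[0,0.02,0],"slide":[0,0,0],"jaw":1},{"rot":[0,0.024,0],"slide":[0,0,0],"jaw":1},{"rot":[0,0.028,0],"slide":[0,0,0],"jaw":1},{"rot":[0,0.032,0],"slide":[0,0,0],"jaw":1}]'

```text
clock: 20.83
position: [0.5199, 0.3373, 0.0423]
tool_rot: [-0.706, 0.016, -0.016, 0.708]
ft_force: [-1.2, 3.6, 4.9]
finger_gap: 0.0551
```

```bash
python3 snap.py 24
```

```text
20.833 [0.5199 0.3373 0.0423] [-0.706   0.0159 -0.0157  0.7079] [-1.25  3.59  4.91] [0.658 0.221 0.271] 0.0551 [-0.76  0.58  0.16  1.83 -0.13  0.74  1.  ]
z yaw 87.43670056858696 y [-2.0e-04  2.7e-03 -1.0e+00]
```

Call:
drive_tool --motion '[{"rot":[0,0.004,0],"slide":[0,0,0.03],"jaw":1},{"rot":[0,0.008,0],"slide":[0,0,0.06],"jaw":1},{"rot":[0,0.012,0],"slide":[0,0,0.1],"jaw":1},{"rot":[0,0.016,0],"slide":[0,0,0.1],"jaw":1},{"rot":[0,0.02,0],"slide":[0,0,0.1],"jaw":1},{"rot":[0,0.024,0],"slide":[0,0,0.1],"jaw":1},{"rot":[0,0.028,0],"slide":[0,0,0.1],"jaw":1},{"rot":[0,0.032,0],"slide":[0,0,0.1],"jaw":1}]'

```text
clock: 21.5
position: [0.5199, 0.3374, 0.0423]
tool_rot: [-0.706, 0.028, -0.027, 0.707]
ft_force: [-1.0, 1.1, 6.4]
finger_gap: 0.0551
```

```bash
python3 snap.py 25
```

```text
21.5 [0.5199 0.3374 0.0423] [-0.7061  0.0276 -0.027   0.7071] [-0.98  1.1   6.4 ] [0.313 0.286 0.271] 0.0551 [-0.77  0.58  0.17  1.83 -0.14  0.74  0.97]
z yaw 85.5751447142637 y [-7.0e-04  1.5e-03 -1.0e+00]
```

Call:
drive_tool --motion '[{"rot":[0,0.005,0],"slide":[0,0,0],"jaw":1},{"rot":[0,0.01,0],"slide":[0,0,0],"jaw":1},{"rot":[0,0.015,0],"slide":[0,0,0],"jaw":1},{"rot":[0,0.02,0],"slide":[0,0,0],"jaw":1},{"rot":[0,0.025,0],"slide":[0,0,0],"jaw":1},{"rot":[0,0.03,0],"slide":[0,0,0],"jaw":1},{"rot":[0,0.035,0],"slide":[0,0,0],"jaw":1},{"rot":[0,0.04,0],"slide":[0,0,0],"jaw":1}]'

```text
clock: 22.17
position: [0.5199, 0.3375, 0.0423]
tool_rot: [-0.705, 0.042, -0.041, 0.706]
ft_force: [-1.1, 1.8, 5.9]
finger_gap: 0.0552
```

```bash
python3 snap.py 26
```

```text
22.167 [0.5199 0.3375 0.0423] [-0.7053  0.0417 -0.0412  0.7065] [-1.07  1.77  5.9 ] [0.345 0.251 0.315] 0.0552 [-0.77  0.58  0.18  1.83 -0.15  0.74  0.94]
z yaw 83.27981861487908 y [-6.0e-04  1.6e-03 -1.0e+00]
```

Call:
drive_tool --motion '[{"rot":[0,0.005,0],"slide":[0,0,0],"jaw":1},{"rot":[0,0.01,0],"slide":[0,0,0],"jaw":1},{"rot":[0,0.015,0],"slide":[0,0,0],"jaw":1},{"rot":[0,0.02,0],"slide":[0,0,0],"jaw":1},{"rot":[0,0.025,0],"slide":[0,0,0],"jaw":1},{"rot":[0,0.03,0],"slide":[0,0,0],"jaw":1},{"rot":[0,0.035,0],"slide":[0,0,0],"jaw":1},{"rot":[0,0.04,0],"slide":[0,0,0],"jaw":1}]'

```text
clock: 22.83
position: [0.5199, 0.3376, 0.0423]
tool_rot: [-0.704, 0.056, -0.055, 0.706]
ft_force: [-0.7, 2.4, 6.0]
finger_gap: 0.0553
```

```bash
python3 snap.py 27
```

```text
22.833 [0.5199 0.3376 0.0423] [-0.7043  0.0558 -0.0553  0.7055] [-0.69  2.44  6.04] [0.406 0.305 0.322] 0.0553 [-0.78  0.58  0.19  1.83 -0.16  0.74  0.91]
z yaw 80.9880479959753 y [-6.0e-04  1.8e-03 -1.0e+00]
```

Call:
drive_tool --motion '[{"rot":[0,0.005,0],"slide":[0,0,0.03],"jaw":1},{"rot":[0,0.01,0],"slide":[0,0,0.05],"jaw":1},{"rot":[0,0.015,0],"slide":[0,0,0.05],"jaw":1},{"rot":[0,0.02,0],"slide":[0,0,0.05],"jaw":1},{"rot":[0,0.025,0],"slide":[0,0,0.05],"jaw":1},{"rot":[0,0.03,0],"slide":[0,0,0.05],"jaw":1},{"rot":[0,0.035,0],"slide":[0,0,0.05],"jaw":1},{"rot":[0,0.04,0],"slide":[0,0,0.05],"jaw":1}]'

```text
clock: 23.5
position: [0.52, 0.3377, 0.0423]
tool_rot: [-0.703, 0.07, -0.069, 0.704]
ft_force: [-1.6, 2.1, 6.6]
finger_gap: 0.0549
```

```bash
python3 snap.py 28
```

```text
23.5 [0.52   0.3377 0.0423] [-0.7032  0.07   -0.0693  0.7041] [-1.58  2.09  6.65] [0.25  0.323 0.322] 0.0549 [-0.79  0.59  0.2   1.83 -0.17  0.74  0.88]
z yaw 78.68864558278769 y [-9.0e-04  1.3e-03 -1.0e+00]
```

Call:
drive_tool --motion '[{"rot":[0,0.005,0],"slide":[0,0,0],"jaw":1},{"rot":[0,0.01,0],"slide":[0,0,0],"jaw":1},{"rot":[0,0.015,0],"slide":[0,0,0],"jaw":1},{"rot":[0,0.02,0],"slide":[0,0,0],"jaw":1},{"rot":[0,0.025,0],"slide":[0,0,0],"jaw":1},{"rot":[0,0.03,0],"slide":[0,0,0],"jaw":1},{"rot":[0,0.035,0],"slide":[0,0,0],"jaw":1},{"rot":[0,0.04,0],"slide":[0,0,0],"jaw":1}]'

```text
clock: 24.17
position: [0.5199, 0.3378, 0.0422]
tool_rot: [-0.702, 0.084, -0.083, 0.703]
ft_force: [-1.4, 2.2, 4.6]
finger_gap: 0.0547
```

```bash
python3 snap.py 29
```

```text
24.167 [0.5199 0.3378 0.0422] [-0.7017  0.0841 -0.0834  0.7026] [-1.39  2.23  4.56] [0.275 0.313 0.345] 0.0547 [-0.8   0.59  0.21  1.83 -0.18  0.74  0.84]
z yaw 76.40336887439322 y [-8.0e-04  1.3e-03 -1.0e+00]
```

Call:
drive_tool --motion '[{"rot":[0,0.005,0],"slide":[0,0,0],"jaw":1},{"rot":[0,0.01,0],"slide":[0,0,0],"jaw":1},{"rot":[0,0.015,0],"slide":[0,0,0],"jaw":1},{"rot":[0,0.02,0],"slide":[0,0,0],"jaw":1},{"rot":[0,0.025,0],"slide":[0,0,0],"jaw":1},{"rot":[0,0.03,0],"slide":[0,0,0],"jaw":1},{"rot":[0,0.035,0],"slide":[0,0,0],"jaw":1},{"rot":[0,0.04,0],"slide":[0,0,0],"jaw":1}]'

```text
clock: 24.83
position: [0.52, 0.3379, 0.0423]
tool_rot: [-0.7, 0.097, -0.097, 0.701]
ft_force: [-1.4, 0.6, 6.3]
finger_gap: 0.0551
```

```bash
python3 snap.py 30 top; python3 keyyaw.py 30
```

```text
24.833 [0.52   0.3379 0.0423] [-0.7001  0.0971 -0.0967  0.7008] [-1.41  0.58  6.28] [0.257 0.262 0.756] 0.0551 [-0.81  0.59  0.22  1.83 -0.18  0.74  0.81]
z yaw 74.24376228361022 y [-5.e-04  1.e-03 -1.e+00]
30 57 key yaw 5.41 0.0639
```

```bash
python3 snap.py 31 side; python3 snap.py 31b
```

```text
24.883 [0.52   0.3378 0.0423] [-0.7001  0.0972 -0.0968  0.7007] [-1.91  1.46  5.97] [0.302 0.195 0.7  ] 0.0547 [-0.81  0.59  0.22  1.83 -0.18  0.74  0.81]
z yaw 74.23298435847241 y [-5.e-04  1.e-03 -1.e+00]
24.933 [0.52   0.3379 0.0423] [-0.7001  0.0971 -0.0967  0.7008] [-1.04  2.1   6.98] [0.243 0.295 0.712] 0.0553 [-0.81  0.59  0.22  1.83 -0.18  0.74  0.81]
z yaw 74.24164801349488 y [-5.e-04  1.e-03 -1.e+00]
```

Call:
drive_tool --motion '[{"rot":[0,0.001,0],"slide":[0,0,0],"jaw":1},{"rot":[0,0.002,0],"slide":[0,0,0],"jaw":1},{"rot":[0,0.002,0],"slide":[0,0,0],"jaw":1},{"rot":[0,0.002,0],"slide":[0,0,0],"jaw":1},{"rot":[0,0.002,0],"slide":[0,0,0],"jaw":1},{"rot":[0,0.002,0],"slide":[0,0,0],"jaw":1},{"rot":[0,0.002,0],"slide":[0,0,0],"jaw":1},{"rot":[0,0.002,0],"slide":[0,0,0],"jaw":1}]'

```text
clock: 25.6
position: [0.52, 0.3378, 0.0423]
tool_rot: [-0.7, 0.098, -0.097, 0.701]
ft_force: [-1.3, 2.3, 6.1]
finger_gap: 0.0551
```

```bash
python3 snap.py 32; cat > x.py <<'E'
E
python3 - <<'E'
import cv2
a=cv2.imread("pics/side31.png")
cv2.imwrite("pics/s31.png",cv2.resize(a[225:310,165:255],None,fx=6,fy=6,interpolation=cv2.INTER_CUBIC))
E
```

```text
25.6 [0.52   0.3378 0.0423] [-0.7     0.0978 -0.0973  0.7007] [-1.27  2.31  6.09] [0.276 0.231 0.77 ] 0.0551 [-0.81  0.59  0.22  1.83 -0.18  0.74  0.81]
z yaw 74.14404772920248 y [-5.e-04  1.e-03 -1.e+00]
```

View pics/s31.png

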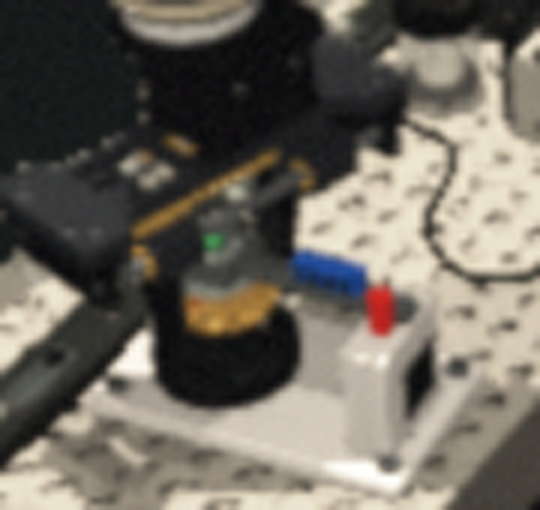

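Call:
drive_tool --motion '[{"rot":[0,0,0],"slide":[0,0,0],"jaw":-0.4},{"rot":[0,0,0],"slide":[0,0,0],"jaw":-0.6},{"rot":[0,0,0],"slide":[0,0,0],"jaw":-0.8},{"rot":[0,0,0],"slide":[0,0,0],"jaw":-1},{"rot":[0,0,0],"slide":[0,0,0],"jaw":-1},{"rot":[0,0,0],"slide":[0,0,0],"jaw":-1},{"rot":[0,0,0],"slide":[0,0,0],"jaw":-1},{"rot":[0,0,0],"slide":[0,0,0],"jaw":-1}]'

```text
clock: 26.27
position: [0.5207, 0.3364, 0.0419]
tool_rot: [0.7, -0.099, 0.099, -0.7]
ft_force: [0.2, 0.2, -0.2]
finger_gap: 0.0865
```

```bash
python3 snap.py 33
```

```text
26.267 [0.5207 0.3364 0.0419] [ 0.7002 -0.0987  0.0986 -0.7002] [ 0.2   0.24 -0.19] [0.012 0.027 0.002] 0.0865 [-0.8   0.59  0.22  1.83 -0.18  0.74  0.81]
z yaw 73.95697590538659 y [-2.e-04 -0.e+00 -1.e+00]
```

Free with zero forces; rise straight up and move off.

Call:
drive_tool --motion '[{"rot":[0,0,0],"slide":[0,-1,0],"jaw":-1},{"rot":[0,0,0],"slide":[0,-3,0],"jaw":-1},{"rot":[0,0,0],"slide":[0,-5,0],"jaw":-1},{"rot":[0,0,0],"slide":[0,-8,0],"jaw":-1},{"rot":[0,0,0],"slide":[0,-11,0],"jaw":-1},{"rot":[0,0,0],"slide":[0,-13,0],"jaw":-1},{"rot":[0,0,0],"slide":[-1.5,-13,0],"jaw":-1},{"rot":[0,0,0],"slide":[-3,-13,0],"jaw":-1}]'

```text
clock: 26.93
position: [0.4924, 0.3449, 0.1739]
tool_rot: [-0.699, 0.098, -0.1, 0.701]
ft_force: [-0.1, 0.2, -0.2]
finger_gap: 0.0871
```

```bash
python3 snap.py 34 side top; python3 keyyaw.py 34; python3 - <<'E'
from h import *
b=cv2.imread("pics/top34.png");a=cv2.imread("pics/side34.png")
cv2.imwrite("pics/z34.png",np.hstack([cv2.resize(b[180:255,105:165],None,fx=6,fy=6,interpolation=cv2.INTER_CUBIC),cv2.resize(a[235:310,180:250],None,fx=6,fy=6,interpolation=cv2.INTER_CUBIC)]))
P=cloud(load("top34.npz"))*1000
print(np.median(P[199:207,134:136,2]),np.median(P[236:241,133:135,2]))
E
```

```text
26.933 [0.4924 0.3449 0.1739] [-0.6992  0.0984 -0.1001  0.701 ] [-0.15  0.16 -0.23] [ 0.037  0.047 -0.001] 0.0871 [-0.88  0.4   0.26  1.78 -0.12  0.97  0.72]
z yaw 73.85904623915684 y [ 0.0027  0.0023 -1.    ]
34 19 key yaw 5.45 0.0768
283.3366007128496 84.45124497628501
```

View pics/z34.png

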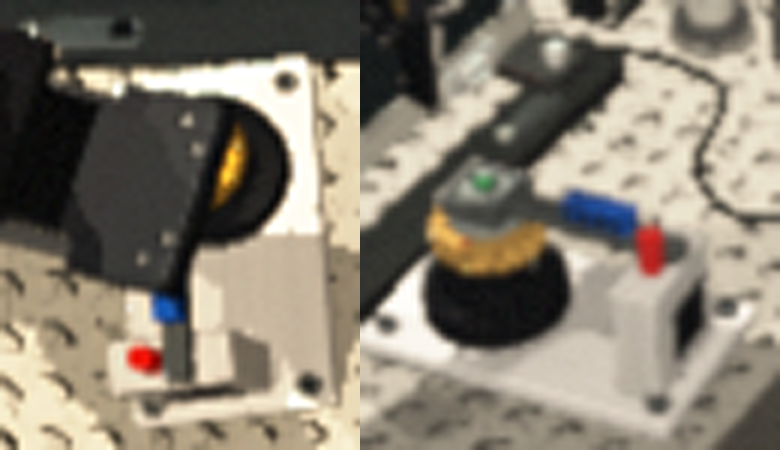

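Call:
drive_tool --motion '[{"rot":[0,0,0],"slide":[-1,-1,3],"jaw":-1},{"rot":[0,0,0],"slide":[-3,-2,6],"jaw":-1},{"rot":[0,0,0],"slide":[-5,-3,9],"jaw":-1},{"rot":[0,0,0],"slide":[-7,-3,12],"jaw":-1},{"rot":[0,0,0],"slide":[-9,-3,15],"jaw":-1},{"rot":[0,0,0],"slide":[-11,-3,18],"jaw":-1},{"rot":[0,0,0],"slide":[-11,-3,18],"jaw":-1},{"rot":[0,0,0],"slide":[-11,-3,18],"jaw":-1}]'

```text
clock: 27.7
position: [0.4326, 0.5504, 0.1995]
tool_rot: [0.701, -0.097, 0.096, -0.7]
ft_force: [-0.1, -0.5, -0.4]
finger_gap: 0.0874
```

```bash
python3 snap.py 35 side top; python3 keyyaw.py 35; python3 - <<'E'
from h import *
b=cv2.imread("pics/top35.png")
cv2.imwrite("pics/z35.png",np.hstack([cv2.resize(b[190:250,115:155],None,fx=9,fy=9,interpolation=cv2.INTER_CUBIC)]))
c=load("top35.npz");P=cloud(c)*1000
hs=cv2.cvtColor(c["img"],cv2.COLOR_RGB2HSV);z=P[...,2]
k=(hs[...,1]<80)&(hs[...,2]<150)&(hs[...,2]>40)&(z>75)&(z<95); k[:195]=0;k[246:]=0;k[:,:122]=0;k[:,145:]=0
v,u=np.nonzero(k)
for a,bb in((198,203),(203,208),(209,216),(216,222),(234,240),(240,245)):
    q=(v>=a)&(v<bb); print(a,q.sum(),np.median(z[v[q],u[q]]) if q.any() else None)
E
```

```text
27.7 [0.4326 0.5504 0.1995] [ 0.7014 -0.0974  0.0957 -0.6995] [-0.09 -0.5  -0.37] [-0.057 -0.032  0.005] 0.0874 [-1.11  0.53  0.22  1.5  -0.13  1.13  0.43]
z yaw 74.30696995701655 y [-0.0028 -0.0023 -1.    ]
35 60 key yaw 6.05 0.0651
198 34 82.69392475465212
203 35 82.12372331615023
209 43 81.44563537009367
216 18 81.96424491659464
234 25 81.88366306651498
240 17 83.21875438644055
```

View pics/z35.png

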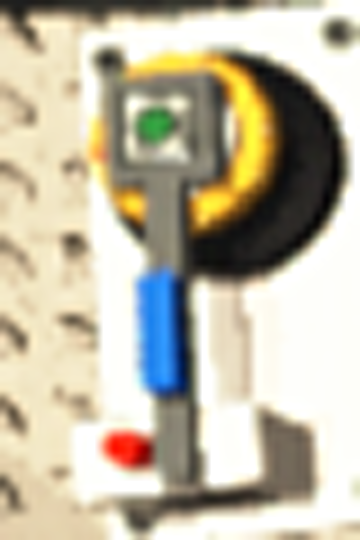

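View pics/top35.png

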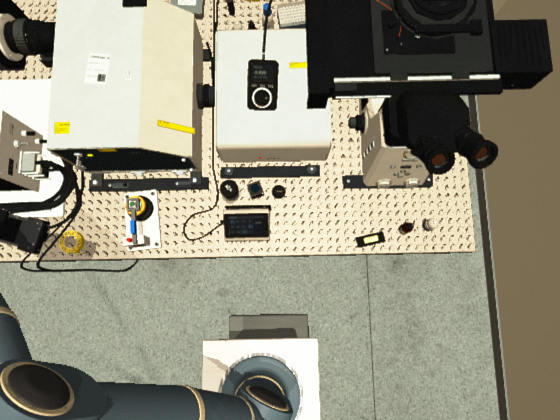

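```bash
python3 - <<'E'
from bench import ctrl,order
print(order.hand_in())
E
```

```text
the job is handed in; nothing more can be done
None
```

The job is handed in at about 28 s of the 67 s allowed. The interface gives no verdict.

**What I did:** I seated the key on the square head with its tail on the ledge beside the pin. I then gripped the ring at 40 N and turned it clockwise about 52°. The first few degrees dragged the barrel until the tail met the pin. The thread then ran at about 0.3 N m until the torque rose steeply; I held 0.71–0.77 N m, let go and withdrew.

**Last checks:**
- **Key:** Head and tail tops both read 81–83 mm, against 84 mm expected. The depth camera reads about 1 mm low here, so the key is level and down on the shoulder. Its tail rests against the red pin.
- **Barrel:** The key turned about 4° in all, well inside the 14° limit, though part of that is play in the hole. I did not measure the barrel index itself.
- **Ring:** The torque was still held at 0.77 N m just before release. I could not check its joint angle against the 1.34 rad threshold; the only evidence is the steep rise in torque.
- **Robot and bystanders:** The measured forces are close to zero. In the last top view the bystanders look to be where they started; I compared by eye only.

**Disagreements and slips:**
- The two cameras differed by 4–5 mm sideways at the stand, so I lined up by the top view and by feel.
- I lifted the key before the fingers had fully closed, so it hung about 8 mm lower than planned. I corrected for that before lowering it.

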